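# Tip the chopping board up against the crate and set the cup on its mark

## Task

The chopping board lies flat over the two painted circles on the white deck of the crate tier. Tip it up against the sloping wall of the blue crate, keeping its back edge down on the deck so that it pivots there, and leave it leaning flat against that wall. Set the white cup upright inside the red circle, putting it down rather than dropping it and never knocking it over, and leave the torch, jar, saucer, wrench and hasp where they are.

Things in the scene. Friction and masses are not known exactly. Their poses are not given: they have to be found in the camera images.
- tier: Fixed yellow crate 300 mm wide, deck at height 60 mm; blue crate on its back half. Origin: table height, under the middle of the line where deck meets the blue front wall (fence); x level into the blue crate (roughly robot's right), y along the fence, z up. Open deck x -130 (front edge) to 0 mm. Fence leans 10 deg to +x, top at height 208 mm; blue crate 280 mm wide, back at x 120 mm, height 195 mm.
- board: Brown chopping board 170 (x, front to back) x 180 (y) x 14 mm, about 0.3 kg. Origin: centre of its underside as it lies at the start; z normal to its upper face, x towards the fence. Starts 5 to 25 mm short of the fence, within 3 deg of square; its near edge overhangs the deck by 45 to 65 mm (40 when against the fence), 60 mm free beneath. Leaning flat on the fence it has turned 100 deg.
- board_foot (a point): Middle of the board's back end face (x = +85 mm, half way through the thickness), the edge it pivots on.
- board_near (a point): Middle of the lower edge of the board's near end (x = -85 mm, underside), the edge that sticks out.
- cup: White ceramic cup without handle, 62 mm across the rim, 85 mm high, foot narrower, about 0.18 kg, standing on the counter behind the blue crate, beside the torch. Origin: centre of its underside, z up along its axis.
- torch: Bystander: black torch standing on its head: head 42 mm across and 35 mm high at the bottom, above it a straight body 31 mm across up to 110 mm height, about 0.15 kg; on the counter behind the blue crate, beside the cup. Origin: centre of its underside, z up along its axis.
- cup_mark (a point): Centre of the red painted circle (inner diameter 76 mm) on the deck, height 60 mm, about 80 mm from the fence and 75 to 95 mm to either side of the deck's middle. Paint only; partly hidden by the board at the start. A black circle (not for the cup) lies on the other side.
- jar: Bystander: amber glass jar with red lid, 70 mm across, 110 mm high. Origin: centre of underside.
- saucer: Bystander: steel saucer, 100 mm across, 15 mm high. Origin: centre of underside.
- wrench: Bystander: chrome socket wrench lying on the counter, about 200 mm long. Origin: near its middle, at table height.
- hasp: Bystander: hinged steel hasp with a red press button, 150 mm long, lying on the counter. Origin: at its hinge, table height.
There are look-alikes about, which are no part of the job. Of the things that look like the cup, take the one that is farthest to the robot's left at the start.

How it is judged:
By the outcome, as a careful person would: the job done as asked, in the order asked, and still so for the second after the job is handed in, with the robot touching nothing.
It also fails if it takes over 64 s, if anything falls off the work surface, if the arm or the gripper's body presses on something with over 40 N, if the wrist force passes 120 N, or if a joint passes its speed limit or range.

## Robot

A 6-joint arm with a two-finger parallel gripper is mounted at the origin on the work surface. World frame = base frame: x ahead of the robot, y to its left, z up, the work surface at z = 0. Lengths are in mm, angles in rad, forces in N, time in s.
With the tool pointing down it reaches from about 375 to 750 mm from the base axis. Payload 9 kg.
Tool frame: the origin (TCP) lies at the very end of the fingers, on their centre line; the grasp point (between the pads) lies 19 mm behind it (pinch_z is the distance from the TCP to the grasp point, in mm); z points along the fingers, y is the direction in which the jaws open and shut (so a half turn about z gives the same grasp; the last joint's range is limited). The gripper opens to 85 mm and grips with 20 to 120 N. Pads are 22 mm wide; open, the fingers measure 114 mm over their backs; the gripper's body (76 mm by 85 mm) begins 54 mm behind the grasp point. The pads swing forward as they close: fully open they stand 13 mm farther back than shut.
Start: joints at [0.976, 0.104, 0.097, 1.564, 0, 1.353], TCP at [220.775, 557.938, 231.331] pointing down, gripper open.
Joint ranges: [-2.99, 2.99], [-0.84, 1.86], [-1.1, 1.16], [-1.84, 2.11], [-1.51, 1.56], [-3.14, 3.14]. Speed limits (rad/s): [2.22, 2.22, 2.57, 3.14, 3.14, 3.14].

## Interface

Orientations are given as [roll, pitch, yaw] about the fixed x, y, z axes, in that order (R = Rz(yaw) Ry(pitch) Rx(roll)).
In Python, from plant import read_state, grab_frame, camera_params, finish_job, find_in, trace, mark_of, pinch_z gives the robot as it stands.
- The arm moves only by the tool step_arm, never from a script. Its argument "motion" is a list of rows, each an object with "offset": the shift along the tool's x, y, z in units of 25 mm (1.0 is 25 mm), a list of three; "angular": the turn, a rotation vector about the tool's x, y, z in units of 6 degrees (1.0 is 6 degrees), a list of three; "fingers": the closure, from 0 (fully open) to 1 (shut). In form: [{"offset": [dx, dy, dz], "angular": [wx, wy, wz], "fingers": fingers}, ...]. A call has exactly 8 rows; each row is the pose to reach, as a shift and turn from the pose commanded when the call began, along the tool's axes at that moment; what a row does not reach only later rows make up. A row lasts 1/10 s, in which the tool goes at most 50 mm and 8.59 degrees, less where a joint would pass 70% of its speed; a pose out of reach is approached as far as the arm can. A call with a gripper value outside its range is refused whole. The fingers move at their own pace and stop on an object; the grip force is fixed at half the most. Time passes only in rows, so rows that repeat a pose let the fingers close, or fill a call up. It gives the time, the measured TCP pose, the force and the opening at its end, in the units of the state.
- read_state(): the state, without advancing time (a new reading comes with each control period).
- grab_frame(name): name is "scene" or "top" or "wrist"; returns (picture, depth): 384x512x3 uint8, red, green, blue; 384x512 float32, mm along the optical axis (not along the pixel's ray), 0 where there is no reading.
- camera_params(name): a dict with "fx", "fy", "cx", "cy" (pixels), "R" (3x3) and "t" (3): a world point X has camera coordinates R X + t; the wrist camera has in their place "tool_from_camera" (4x4, takes a point from camera to tool coordinates, whose origin is the TCP and whose axes are the flange's). Camera axes: x right, y down, z forward; pixel columns grow to the right and rows downward; lengths in mm; the calibration is good to about 2 mm. A picture is of the moment at which its call begins: read the wrist's pose just before it. camera_params takes no time and is no camera call.
- finish_job(): hands the job in, once; it reports no verdict.
Trained networks look in the newest picture that a camera, given by its name, has taken for a name from the list of things; names that differ only in an ending like _2 or _b are one class to them, and where a whole thing is asked for, a point or a joint stands for the part that bears it (a point fixed in the world has none). Each returns a list of dicts, best first, with "p" (0 to 1); they miss things now and then, are a little off and sometimes report something else, mostly with a low value. They report only what shows in the picture. A call takes as long as a camera call. They do not tell look-alikes from the thing itself.
- find_in(camera, label): "pixel" ([row, column] in pixels, amid what is visible of it).
- trace(camera, label): "region" (384x512 bool, what is visible of it) and "pixel" ([row, column] in pixels, amid what is visible of it).
- mark_of(camera, label): "pixel" ([row, column] in pixels: a listed point, or the origin of a listed thing).
The state is a dict: "clock": time; "qpos": joint angles; "joint_velocities": joint speeds; "effort": joint torques, N m; "ee_pos": TCP position; "eef_rot": TCP orientation; "ft_force": force on the tool from outside, world axes, zero at the start; "ft_torque": the same for the moment, N m; "finger_gap": finger opening in mm.
Only numpy, scipy, OpenCV 4.12 (cv2) and the standard library are available. Lean on these libraries where they do the work, as an engineer would, in place of code of your own. Each camera call takes 0.05 s, during which the arm holds its last target.

## Working session

There is one attempt and no reset: what is moved stays moved. The work goes in short steps, Python scripts to look and compute and a tool call to move; the robot and the scene stay as the last step left them, time stands still between calls to the robot, and variables do not carry over. Pictures are saved under pics/ and viewed, and the job is handed in when it is done.

Besides the shell and the picture viewer there is one more tool, called after "Request:" as name(argument=value, ...) on one line, values as JSON. step_arm: Moves the arm, as the interface text tells. Its arguments: {"type":"object","properties":{"motion":{"type":"array","items":{"type":"object","properties":{"offset":{"type":"array","items":{"type":"number"}},"angular":{"type":"array","items":{"type":"number"}},"fingers":{"type":"number"}}}}},"required":["motion"]}

```bash
ls; mkdir -p pics; python3 - <<'E'
from plant import *
import cv2,numpy as np
print(read_state())
for n in ("scene","top","wrist"):
    p,d=grab_frame(n); cv2.imwrite(f"pics/a_{n}.png",p[:,:,::-1]); np.savez(f"pics/a_{n}.npz",p=p,d=d)
    c=camera_params(n); print(n,{k:np.round(v,3).tolist() for k,v in c.items()})
print(pinch_z)
E
```

```text
pics
{'clock': 0.0, 'qpos': array([ 9.76303223e-01,  1.04719888e-01,  9.64366720e-02,  1.56390296e+00,
       -1.48293084e-05,  1.35309286e+00]), 'joint_velocities': array([ 0.00020092, -0.00047028, -0.00017123, -0.00032072,  0.0006123 ,
       -0.00128534]), 'effort': array([-2.65682695e-05, -5.56933272e+01,  5.03647685e+01,  1.69045333e-02,
       -3.24616049e-04, -1.34503983e-05]), 'ee_pos': array([220.55948777, 557.61532542, 230.49233727]), 'eef_rot': array([-3.14023241e+00, -2.85710598e-04,  2.76480283e+00]), 'ft_force': array([-0.21734284,  0.6474303 ,  0.22223208]), 'ft_torque': array([ 0.0217515 , -0.02946741,  0.03268569]), 'finger_gap': 85.50520081986764}
scene {'fx': 401.562, 'fy': 401.562, 'cx': 254.887, 'cy': 189.191, 'R': [[-0.22, 0.975, -0.018], [0.765, 0.162, -0.623], [-0.605, -0.151, -0.782]], 't': [138.383, -358.949, 1481.715]}
top {'fx': 372.594, 'fy': 372.594, 'cx': 250.987, 'cy': 199.558, 'R': [[0.098, -0.995, -0.0], [-0.965, -0.095, -0.243], [0.242, 0.024, -0.97]], 't': [-47.64, 515.453, 1018.828]}
wrist {'fx': 283.81, 'fy': 283.81, 'cx': 253.751, 'cy': 192.767, 'tool_from_camera': [[0.0, -0.964, -0.267, 68.03], [1.0, 0.0, 0.001, 0.367], [-0.001, -0.267, 0.964, -142.629], [0.0, 0.0, 0.0, 1.0]]}
18.700000000000003
```

View pics/a_scene.png

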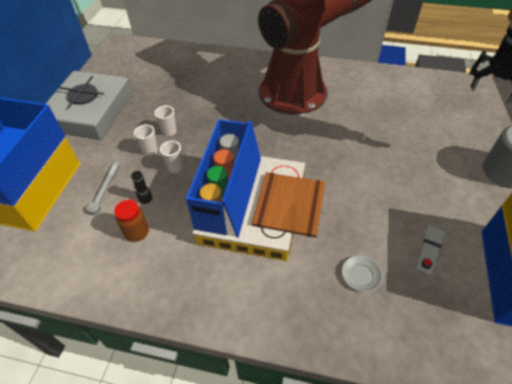

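View pics/a_top.png

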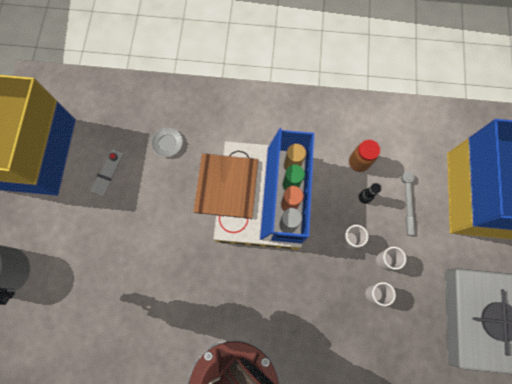

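View pics/a_wrist.png

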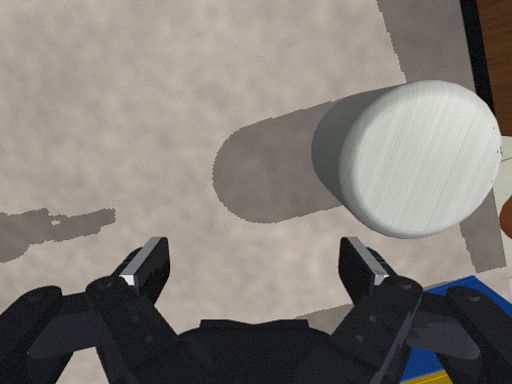

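The top view shows the board at about (185,228), the red circle at (220,233) on the robot's side, and the black circle beyond it. The fence is at col ~265, the torch at (193,370), the jar at (155,365) and the saucer at (142,168). Three cups stand at (236,356), (258,394) and (294,382), and the leftmost of them for the robot is (236,356). Next I'll measure.

```bash
cat > h.py <<'E'
import numpy as np,cv2
from plant import *
from scipy.spatial.transform import Rotation as Rn
def cloud(n,d,st=None):
    c=camera_params(n); v,u=np.mgrid[0:384,0:512]
    P=np.stack([(u-c['cx'])/c['fx']*d,(v-c['cy'])/c['fy']*d,d],-1)
    if n=='wrist':
        T=np.array(c['tool_from_camera']); P=P@T[:3,:3].T+T[:3,3]
        return P@Rn.from_euler('xyz',st['eef_rot']).as_matrix().T+st['ee_pos']
    return (P-np.array(c['t']))@np.array(c['R'])
def ray(n,px,st=None):
    c=camera_params(n); r=np.array([(px[1]-c['cx'])/c['fx'],(px[0]-c['cy'])/c['fy'],1])
    if n=='wrist':
        T=np.array(c['tool_from_camera']);R=Rn.from_euler('xyz',st['eef_rot']).as_matrix()
        return R@T[:3,3]+st['ee_pos'],R@T[:3,:3]@r
    R=np.array(c['R']); return -R.T@np.array(c['t']),R.T@r
def tri(a,b):
    (p,u),(q,v)=a,b; A=np.stack([u,-v],1); s=np.linalg.lstsq(A,q-p,rcond=None)[0]
    x,y=p+s[0]*u,q+s[1]*v; return (x+y)/2,np.linalg.norm(x-y)
def proj(n,X):
    c=camera_params(n); k=np.array(c['R'])@X+np.array(c['t']); return k[1]/k[2]*c['fy']+c['cy'],k[0]/k[2]*c['fx']+c['cx']
E
python3 - <<'E'
from h import *
np.set_printoptions(precision=1,suppress=True)
res={}
for n in ('scene','top'):
    grab_frame(n)
    for l in ('board_foot','board_near','cup_mark','cup','torch','tier','jar'):
        r=mark_of(n,l); res[n,l]=r
        print(n,l,[(np.round(x['pixel'],1).tolist(),round(x['p'],2)) for x in r[:4]])
np.save('pics/m.npy',res,allow_pickle=True)
for n in ('scene','top'):
    d=np.load(f'pics/a_{n}.npz')['d'];C=cloud(n,d);np.save(f'pics/C_{n}.npy',C)
for l in ('board_foot','board_near','cup_mark','cup','torch','tier','jar'):
    for a in res['scene',l][:3]:
        for b in res['top',l][:3]:
            if a['p']>.3 and b['p']>.3: 
                x,e=tri(ray('scene',a['pixel']),ray('top',b['pixel'])); 
                if e<15: print(l,x,e)
print(read_state()['clock'])
E
```

```text
scene board_foot [([196.3, 260.0], 0.97), ([199.9, 147.4], 0.48)]
scene board_near [([208.9, 319.5], 0.7)]
scene cup_mark [([176.6, 284.0], 0.7)]
scene cup [([166.1, 173.6], 0.83), ([132.2, 171.9], 0.74), ([151.1, 149.9], 0.66)]
scene torch [([199.4, 145.5], 0.82)]
scene tier [([209.1, 251.4], 0.67)]
scene jar [([234.5, 137.2], 0.83), ([200.9, 290.6], 0.22)]
top board_foot [([188.9, 256.4], 0.85)]
top board_near [([182.0, 200.4], 0.56)]
top cup_mark [([219.1, 230.1], 0.95)]
top cup [([298.7, 374.7], 0.92), ([240.6, 351.5], 0.83), ([259.8, 384.9], 0.72), ([185.5, 225.3], 0.38)]
top torch [([194.6, 362.3], 0.85)]
top tier [([196.2, 263.5], 0.6)]
top jar [([164.6, 358.9], 0.85)]
board_foot [549.6  -6.   66.4] 7.698410887437281
board_near [555.9 158.9  63.2] 5.604751834666419
cup_mark [456.5  52.8  56.3] 9.214764115698891
cup [ 436.7 -307.2   -2.4] 2.4273945407829634
cup [ 273.7 -380.7  -20.4] 11.299776208429998
cup [ 389.1 -407.4   -3.8] 3.824302213103494
torch [ 582.4 -337.4    3. ] 3.544358076628345
tier [548.1 -30.7  -2.8] 4.673825026688323
jar [ 687.6 -328.1  -21.6] 1.9595474506233037
0.95
```

```bash
python3 - <<'E'
from h import *
np.set_printoptions(precision=1,suppress=True)
Z=np.load('pics/a_top.npz');S=np.load('pics/a_scene.npz')
C={n:np.load(f'pics/C_{n}.npy') for n in('top','scene')}
I={'top':Z['p'],'scene':S['p']}
for n in C:
    P=C[n];im=I[n].astype(int)
    hsv=cv2.cvtColor(I[n],cv2.COLOR_RGB2HSV)
    roi=(P[...,0]>380)&(P[...,0]<740)&(P[...,1]>-180)&(P[...,1]<220)
    # table height
    t=(P[...,0]>300)&(P[...,0]<400)&(abs(P[...,1])<150);print(n,'table z',np.median(P[t][:,2]))
    b=roi&(P[...,2]>66)&(P[...,2]<85)
    b&=(hsv[...,0]<20)&(hsv[...,1]>80)
    pts=P[b]; print('board z',np.percentile(pts[:,2],[5,50,95]),len(pts))
    r=cv2.minAreaRect(pts[:,:2].astype(np.float32)); print(r, cv2.boxPoints(r))
    w=roi&(P[...,2]>50)&(P[...,2]<66)&(hsv[...,1]<50)&(hsv[...,2]>150)
    pts=P[w];print('deck z',np.median(pts[:,2]),len(pts)); 
    r=cv2.minAreaRect(pts[:,:2].astype(np.float32)); print(r, cv2.boxPoints(r))
    bl=roi&(hsv[...,0]>105)&(hsv[...,0]<125)&(hsv[...,1]>150)&(P[...,2]>70)
    pts=P[bl]; print('blue maxz',np.percentile(pts[:,2],[1,50,99]))
    top=pts[(pts[:,2]>188)]; r=cv2.minAreaRect(top[:,:2].astype(np.float32)); print(r, cv2.boxPoints(r))
    fr=hsv; m=((hsv[...,0]<8)|(hsv[...,0]>172))&(hsv[...,1]>90)&roi&(P[...,2]>50)&(P[...,2]<64)
    pts=P[m]; print('red',len(pts)); 
    if len(pts)>5:
        A=np.c_[2*pts[:,:2],np.ones(len(pts))]; s=np.linalg.lstsq(A,(pts[:,:2]**2).sum(1),rcond=None)[0]; print(s[:2],np.sqrt(s[2]+s[0]**2+s[1]**2),pts[:,2].mean())
# fence plane from top cloud? seen faces
P=C['scene']
E
```

```text
top table z 0.16799078756919872
board z [70.4 73.6 76.9] 3431
((561.7548828125, 8.8101806640625), (196.1131591796875, 332.4955139160156), 7.495321273803711) [[ 442.8  160.8]
 [ 486.2 -168.8]
 [ 680.7 -143.2]
 [ 637.3  186.4]]
deck z 59.75754084311258 2052
((544.3326416015625, -21.272476196289062), (301.1165466308594, 244.81837463378906), 0.47069957852363586) [[ 392.8   99.9]
 [ 394.8 -144.9]
 [ 695.9 -142.4]
 [ 693.9  102.4]]
blue maxz [ 87.3 166.8 209. ]
((544.119384765625, -100.5389175415039), (279.27398681640625, 98.35860443115234), 0.18598100543022156) [[ 404.3  -51.8]
 [ 404.6 -150.2]
 [ 683.9 -149.3]
 [ 683.6  -50.9]]
red 72
[540.6  13.9] 116.85619457842067 60.360706191546996
scene table z 0.14766219591248947
board z [70.9 73.9 76.5] 3498
((555.6428833007812, 78.59491729736328), (169.91656494140625, 184.00352478027344), 89.79591369628906) [[463.3  -6. ]
 [647.3  -6.7]
 [647.9 163.2]
 [463.9 163.9]]
deck z 60.08085824406065 1879
((546.1182861328125, -25.251670837402344), (302.7633056640625, 247.80494689941406), 0.3010184168815613) [[ 394.1   97.9]
 [ 395.4 -149.9]
 [ 698.1 -148.4]
 [ 696.8   99.4]]
blue maxz [ 72.6 159.1 208.4]
((546.8738403320312, -101.77739715576172), (283.9446105957031, 97.99813842773438), 0.23882314562797546) [[ 404.7  -53.4]
 [ 405.1 -151.4]
 [ 689.  -150.2]
 [ 688.6  -52.2]]
red 43
[458.   48.4] 39.22268625981663 60.538822468664705
```

```bash
python3 - <<'E'
import cv2
a=cv2.imread('pics/a_top.png')[110:320,160:440];cv2.imwrite('pics/b_top.png',cv2.resize(a,None,fx=2.8,fy=2.8,interpolation=cv2.INTER_CUBIC))
a=cv2.imread('pics/a_scene.png')[90:280,110:350];cv2.imwrite('pics/b_scene.png',cv2.resize(a,None,fx=3,fy=3,interpolation=cv2.INTER_CUBIC))
E
```

```text
(no output)
```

View pics/b_top.png

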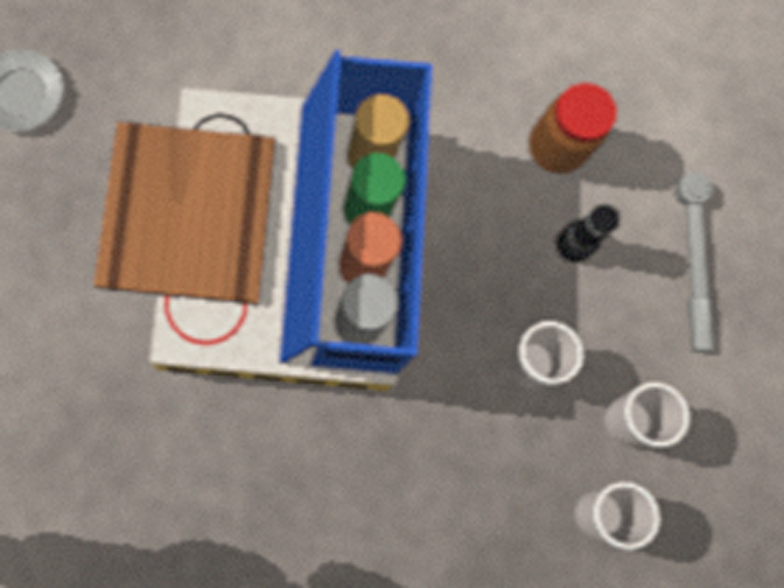

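View pics/b_scene.png

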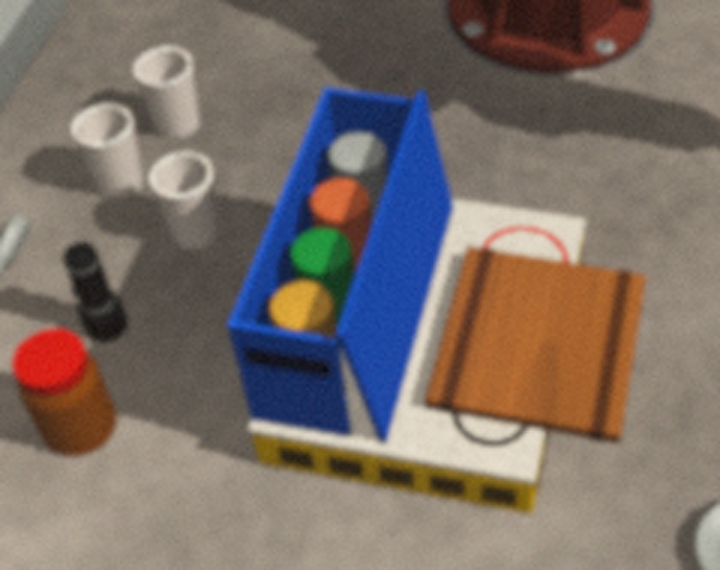

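The tier's x axis points along world -Y. The deck runs from y≈+99 to the fence base at y≈-31, with its middle at x≈545. The board's near edge is at y≈163, and the red circle is at about (458,48). I don't have the arm's kinematics, so I'll fit a model from a few useful moves.

```bash
cat >> h.py <<'E'
def Rzy(z,y):
    z=np.array(z,float);z/=np.linalg.norm(z);y=np.array(y,float);y-=z*(y@z);y/=np.linalg.norm(y)
    return np.stack([np.cross(y,z),y,z],1)
def rel(pos,R,base=None):
    s=read_state(); R0=Rn.from_euler('xyz',s['eef_rot']).as_matrix();p0=s['ee_pos']
    if base is not None: p0,R0=base
    o=R0.T@(np.array(pos)-p0)/25; a=Rn.from_matrix(R0.T@R).as_rotvec(degrees=True)/6
    return np.round(o,2).tolist(),np.round(a,2).tolist()
E
python3 - <<'E'
from h import *
s=read_state();import json
open('log.jsonl','a').write(json.dumps([s['qpos'].tolist(),s['ee_pos'].tolist(),s['eef_rot'].tolist()])+'\n')
for sg in (1,-1):
  print(rel([330,330,300],Rzy([.866,-.5,0],[0,0,sg])), rel([330,330,300],Rzy([.866,-.5,-1],[0,0,sg])))
E
```

```text
([-7.42, -6.87, -2.75], [-10.85, -12.57, 12.57]) ([-7.42, -6.87, -2.75], [-5.53, -6.4, 15.46])
([-7.42, -6.87, -2.75], [12.18, -10.51, -10.51]) ([-7.42, -6.87, -2.75], [6.16, -5.32, -12.84])
```

Request:
step_arm(motion=[{"offset":[-0.5,-0.5,-1.5],"angular":[0,0,0],"fingers":0.3},{"offset":[-2,-1.8,-2.7],"angular":[0.8,-0.7,-1],"fingers":0.3},{"offset":[-3.3,-3,-2.75],"angular":[1.5,-1.3,-2],"fingers":0.3},{"offset":[-4.5,-4.2,-2.75],"angular":[2.1,-1.8,-3.2],"fingers":0.3},{"offset":[-5.6,-5.2,-2.75],"angular":[2.7,-2.3,-4.4],"fingers":0.3},{"offset":[-6.6,-6.1,-2.75],"angular":[3.3,-2.8,-5.5],"fingers":0.3},{"offset":[-7.3,-6.7,-2.75],"angular":[3.8,-3.3,-6.6],"fingers":0.3},{"offset":[-7.42,-6.87,-2.75],"angular":[4.3,-3.7,-7.7],"fingers":0.3}])

```text
clock: 1.75
ee_pos: [331.0, 328.4, 300.4]
eef_rot: [-2.581, 0.159, -2.639]
ft_force: [0.5, 0.2, 0.6]
finger_gap: 59.7
```

```bash
cat > lg.py <<'E'
from h import *
import json
s=read_state()
open('log.jsonl','a').write(json.dumps([s['qpos'].tolist(),s['ee_pos'].tolist(),s['eef_rot'].tolist()])+'\n')
np.set_printoptions(precision=3,suppress=True)
print(s['clock'],s['qpos'],s['ee_pos'],s['ft_force'],s['finger_gap']);print(Rn.from_euler('xyz',s['eef_rot']).as_matrix())
E
cat > tgt.py <<'E'
from h import *
for sg in (-1,):
  print(rel([330,330,300],Rzy([.866,-.5,-.0],[0,0,sg])))
E
python3 lg.py; python3 tgt.py
```

```text
1.75 [ 0.858 -0.167 -0.134  1.675 -0.577  0.423] [330.959 328.421 300.382] [0.518 0.178 0.584] 59.73905470240137
[[-0.865 -0.334  0.374]
 [-0.475  0.783 -0.401]
 [-0.159 -0.525 -0.836]]
([0.01, 0.07, -0.03], [8.96, -3.98, -3.96])
```

```bash
python3 - <<'E'
from h import *
print(rel([420,230,200],Rzy([.866,-.5,-.0],[0,0,-1])))
E
```

```text
([-0.57, -2.16, 6.27], [8.96, -3.98, -3.96])
```

Request:
step_arm(motion=[{"offset":[-0.1,-0.3,0.8],"angular":[1.2,-0.5,-0.5],"fingers":0.3},{"offset":[-0.2,-0.6,1.7],"angular":[2.4,-1.0,-1.0],"fingers":0.3},{"offset":[-0.3,-0.9,2.6],"angular":[3.6,-1.6,-1.6],"fingers":0.3},{"offset":[-0.4,-1.2,3.5],"angular":[4.8,-2.1,-2.1],"fingers":0.3},{"offset":[-0.5,-1.5,4.4],"angular":[6.0,-2.7,-2.7],"fingers":0.3},{"offset":[-0.5,-1.8,5.3],"angular":[7.1,-3.2,-3.2],"fingers":0.3},{"offset":[-0.57,-2.0,6.0],"angular":[8.1,-3.6,-3.6],"fingers":0.3},{"offset":[-0.57,-2.16,6.27],"angular":[8.96,-3.98,-3.96],"fingers":0.3}])

```text
clock: 2.55
ee_pos: [415.1, 255.9, 203.3]
eef_rot: [-1.736, 0.064, -2.148]
ft_force: [0.3, 1.9, 0.1]
finger_gap: 59.8
```

```bash
python3 lg.py
```

```text
2.55 [ 0.904 -0.45  -0.957  0.523 -1.378 -0.484] [415.12  255.879 203.295] [0.285 1.937 0.053] 59.83318391664024
[[-0.544 -0.104  0.832]
 [-0.836  0.142 -0.529]
 [-0.064 -0.984 -0.164]]
```

```bash
cat > kin.py <<'E'
from h import *
import json
from scipy.optimize import least_squares
B=Rn.from_matrix(np.eye(3))
def Rot(ax,a): return Rn.from_rotvec(np.array({'x':[1,0,0],'y':[0,1,0],'z':[0,0,1]}[ax])*a).as_matrix()
# params: d,a1,h,l1x,l1z,l2x,l2z,l3x,l3z,t
def fk(P,q,s5=1,s6=1,o6=0.,full=False):
    d,a1,h,l1x,l1z,l2x,l2z,l3x,l3z,t,ox,o1=P
    R1=Rot('z',q[0]+o1)
    p0=np.array([a1,d,h]); A=Rot('y',q[1]);B_=Rot('y',q[1]-q[2]);W=Rot('y',q[1]-q[2]+q[3])
    p1=p0+A@[l1x,0,l1z]; p2=p1+B_@[l2x,0,l2z]; W5=W@Rot('z',s5*q[4]); p3=p2+W@[l3x,0,l3z]; p4=p3+W5@[t,0,ox]
    RT=W5@Rot('x',s6*q[5]+o6)@np.array([[0,0,1],[0,1,0],[-1,0,0]]).astype(float)  # tool z = x
    if full: return [R1@x for x in (p0,p1,p2,p3,p4)],R1@RT
    return R1@p4,R1@RT
def load(): 
    D=[json.loads(l) for l in open('log.jsonl')]
    return [(np.array(q),np.array(p),Rn.from_euler('xyz',e).as_matrix()) for q,p,e in D]
P0=np.array([130,0,350,0,350,400,0,100,0,300,0,0.])
SIG=np.array([100,30,150,5,150,150,60,60,60,150,5,.02])
def fit():
    D=load()
    best=None
    for s5 in(1,-1):
     for s6 in(1,-1):
      for o6 in (0,np.pi/2,np.pi,-np.pi/2):
       def f(P):
        r=[]
        for q,p,R in D:
            x,RR=fk(P,q,s5,s6,o6); r+=list((x-p)/1.); r+=list(((RR-R)/.002).ravel())
        return np.r_[r,(P-P0)/SIG]
       if best is None or True:
        e=max(np.abs(fk(P0,q,s5,s6,o6)[1]-R).max() for q,p,R in D)
        if best is None or e<best[0]: best=(e,s5,s6,o6,f)
    e,s5,s6,o6,f=best
    r=least_squares(f,P0); 
    return r.x,(s5,s6,o6),e,D
if __name__=='__main__':
    np.set_printoptions(precision=3,suppress=True)
    P,S,e,D=fit(); print(P,S,e)
    for q,p,R in D:
        x,RR=fk(P,q,*S); print(x-p,np.abs(RR-R).max())
E
python3 kin.py
```

```text
[129.585   4.358 309.503  -0.43  336.635 549.941  37.902 143.98   -3.27
 303.272  -0.023   0.   ] (1, 1, 0) 4.440892098500626e-16
[ 0.    -0.025 -0.062] 6.983083112310773e-07
[0.022 0.027 0.051] 6.49940988028952e-07
[-0.022 -0.007  0.013] 6.280864224272875e-07
```

```bash
cat > ik.py <<'E'
from kin import *
LO=np.array([-2.99,-.84,-1.1,-1.84,-1.51,-3.14]);HI=np.array([2.99,1.86,1.16,2.11,1.56,3.14])
P,S,_,D=fit()
def ik(pos,R,q0,full=False):
    def f(q):
        x,RR=fk(P,q,*S); return np.r_[(x-pos)/50,(RR-R).ravel()]
    best=None
    for s in [q0,np.array([.8,-.4,-.9,.5,-1.2,-.5]),np.array([.5,0,0,0.5,-.8,0]),np.array([.5,.3,-.5,1,-1,1.])]:
        r=least_squares(f,np.clip(s,LO+.01,HI-.01),bounds=(LO-.6,HI+.6))
        v=np.minimum(r.x-LO,HI-r.x).min()
        if r.cost<1e-6 and (best is None or v>best[1]): best=(r.x,v)
    return best
if __name__=='__main__':
    np.set_printoptions(precision=2,suppress=True)
    # pivot: tier y0 = -31 fence base ; u = along board from back edge
    for az in (-60,-50,-40,-30,-15,0):
      for (bx,u) in ((470,150),(485,162),(520,162)):
        out=[]; q=D[-1][0]
        for th in (0,20,40,60,80,92):
            Rt=Rn.from_euler('x',th,degrees=True).as_matrix()
            piv=np.array([0,-16,60])
            c=piv+Rt@np.array([bx,u,7.])
            a=np.radians(az);z=Rt@[np.cos(a),np.sin(a),0]; y=Rt@[0,0,-1]
            b=ik(c+z*10,Rzy(z,y),q)
            if b is None: out.append(None);continue
            q=b[0]; out.append(round(b[1],2))
        print(az,bx,u,out)
E
python3 ik.py
```

```text
-60 470 150 [np.float64(-0.07), np.float64(0.24), np.float64(0.26), np.float64(-0.12), np.float64(-0.32), np.float64(-0.26)]
-60 485 162 [np.float64(-0.1), np.float64(0.24), np.float64(0.32), np.float64(-0.04), np.float64(-0.24), np.float64(-0.18)]
-60 520 162 [np.float64(-0.12), np.float64(0.24), np.float64(0.38), np.float64(0.1), np.float64(-0.08), np.float64(-0.04)]
-50 470 150 [np.float64(0.02), np.float64(0.09), np.float64(-0.05), np.float64(-0.57), None, None]
-50 485 162 [np.float64(0.02), np.float64(0.16), np.float64(0.03), np.float64(-0.43), None, np.float64(-0.54)]
-50 520 162 [np.float64(0.06), np.float64(0.19), np.float64(0.1), np.float64(-0.24), np.float64(-0.42), np.float64(-0.36)]
-40 470 150 [np.float64(0.07), np.float64(-0.26), None, None, None, None]
-40 485 162 [np.float64(0.11), np.float64(-0.18), np.float64(-0.54), None, None, None]
-40 520 162 [np.float64(0.17), np.float64(-0.1), np.float64(-0.25), None, None, None]
-30 470 150 [np.float64(-0.05), None, None, None, None, None]
-30 485 162 [np.float64(-0.0), None, None, None, None, None]
-30 520 162 [np.float64(0.05), np.float64(-0.31), None, None, None, None]
-15 470 150 [np.float64(-0.2), None, None, None, None, None]
-15 485 162 [np.float64(-0.16), None, None, None, None, None]
-15 520 162 [np.float64(-0.11), None, None, None, None, None]
0 470 150 [np.float64(-0.28), None, None, None, None, None]
0 485 162 [np.float64(-0.26), None, None, None, None, None]
0 520 162 [np.float64(-0.22), None, None, None, None, None]
```

```bash
cat > scan.py <<'E'
import ik; from ik import *
seeds=[np.array(s) for s in ([.8,-.4,-.9,.5,-1.2,-.5],[.5,0,0,.5,-.8,0],[.5,.3,-.5,1,-1,1.],[.3,.5,0,1.9,-1.,1.],[.3,.3,-.5,2.0,.8,2.],[.3,.3,-.5,2.0,-.8,-2.],[.9,.6,.3,.3,-1.4,0])]
def ikm(pos,R):
    sol=[]
    def f(q):
        x,RR=fk(P,q,*S); return np.r_[(x-pos)/50,(RR-R).ravel()]
    for s in seeds:
        r=least_squares(f,np.clip(s,LO+.01,HI-.01),bounds=(LO-.3,HI+.3),max_nfev=60)
        if r.cost<1e-6 and not any(np.abs(r.x-k[0]).max()<.05 for k in sol): sol.append((r.x,np.minimum(r.x-LO,HI-r.x).min()))
    return sorted(sol,key=lambda k:-k[1])
if __name__=='__main__':
  import sys
  for az in (-50,-65,-80,-90,-105,-120):
    for bx in (500,560,620):
     for sg in (-1,1):
      out=[];u=162
      for th in (0,30,60,92):
        Rt=Rn.from_euler('x',th,degrees=True).as_matrix(); c=np.array([0,-16,60])+Rt@np.array([bx,u,7.])
        a=np.radians(az);z=Rt@[np.cos(a),np.sin(a),0]; y=Rt@[0,0,sg]
        b=ikm(c+z*10,Rzy(z,y)); out.append(round(float(b[0][1]),2) if b else None)
      print(az,bx,sg,out)
E
time python3 scan.py
```

```text
-50 500 -1 [0.04, 0.12, None, None]
-50 500 1 [0.04, 0.12, None, None]
-50 560 -1 [0.1, 0.22, -0.05, -0.16]
-50 560 1 [0.1, 0.22, -0.05, -0.16]
-50 620 -1 [0.16, 0.34, 0.21, 0.1]
-50 620 1 [0.16, 0.34, 0.21, 0.1]
-65 500 -1 [-0.16, 0.41, 0.17, 0.02]
-65 500 1 [-0.16, 0.24, 0.07, 0.02]
-65 560 -1 [-0.16, 0.41, 0.37, 0.24]
-65 560 1 [-0.16, 0.13, 0.1, 0.24]
-65 620 -1 [-0.11, 0.42, 0.56, 0.45]
-65 620 1 [-0.11, 0.03, 0.11, 0.3]
-80 500 -1 [-0.29, 0.51, 0.57, 0.41]
-80 500 1 [-0.29, 0.51, 0.08, 0.37]
-80 560 -1 [None, 0.5, 0.74, 0.6]
-80 560 1 [None, 0.5, 0.06, 0.32]
-80 620 -1 [None, 0.48, 0.82, 0.75]
-80 620 1 [None, 0.46, 0.04, 0.29]
-90 500 -1 [None, 0.33, 0.6, 0.56]
-90 500 1 [None, 0.33, 0.17, 0.34]
-90 560 -1 [None, 0.31, 0.61, 0.57]
-90 560 1 [None, 0.31, 0.15, 0.3]
-90 620 -1 [None, 0.28, 0.59, 0.57]
-90 620 1 [None, 0.28, 0.14, 0.27]
-105 500 -1 [None, 0.05, 0.34, 0.35]
-105 500 1 [None, 0.05, 0.28, 0.29]
-105 560 -1 [None, -0.03, 0.3, 0.32]
-105 560 1 [None, -0.03, 0.26, 0.26]
-105 620 -1 [None, -0.19, 0.24, 0.27]
-105 620 1 [None, -0.19, 0.24, 0.24]
-120 500 -1 [None, -0.2, 0.07, 0.11]
-120 500 1 [None, -0.2, 0.07, 0.11]
-120 560 -1 [None, None, -0.02, 0.03]
-120 560 1 [None, None, -0.02, 0.03]
-120 620 -1 [None, None, None, -0.12]
-120 620 1 [None, None, None, -0.12]
real	0m22.048s
user	0m22.638s
sys	0m0.112s
```

```bash
python3 - <<'E'
from h import *
np.set_printoptions(precision=1,suppress=True)
for n in('top','scene'):
    r=trace(n,'board'); print(n,[(k['p'],k['region'].sum()) for k in r[:2]])
    m=r[0]['region']; P=np.load(f'pics/C_{n}.npy'); im=np.load(f'pics/a_{n}.npz')['p']
    # polygon corners in pixels of region, cast to z=74
    c,_=cv2.findContours(m.astype(np.uint8),0,2); c=max(c,key=cv2.contourArea)
    hsv=cv2.cvtColor(im,cv2.COLOR_RGB2HSV)
    k=((hsv[...,0]<20)&(hsv[...,1]>80)).astype(np.uint8)
    nl,lab,st,_=cv2.connectedComponentsWithStats(k&cv2.dilate(m.astype(np.uint8),np.ones((5,5))))
    j=1+np.argmax(st[1:,4]); 
    for nm,mm in (('net',m),('col',lab==j)):
        mm=mm&(abs(P[...,2]-74)<6) ; p=P[mm]
        rr=cv2.minAreaRect(p[:,:2].astype(np.float32)); print(nm,len(p),rr,'\n',cv2.boxPoints(rr))
        v,u=np.nonzero(mm); C=[]
        for a,b in zip(v,u):
            o,d=ray(n,(a,b)); C.append((o+d*(74-o[2])/d[2])[:2])
        C=np.array(C);rr=cv2.minAreaRect(C.astype(np.float32)); print('  plane',rr,'mean',C.mean(0),cv2.boxPoints(rr).ravel())
print(read_state()['clock'])
E
```

```text
top [(0.7, np.int64(3420))]
net 3364 ((552.8215942382812, 81.16801452636719), (170.17112731933594, 180.8580322265625), 89.652587890625) 
 [[461.9  -3.4]
 [642.7  -4.5]
 [643.8 165.7]
 [462.9 166.8]]Traceback (most recent call last):
  File "<stdin>", line 17, in <module>
  File "h.py", line 12, in ray
    c=camera_params(n); r=np.array([(px[1]-c['cx'])/c['fx'],(px[0]-c['cy'])/c['fy'],1])
ValueError: time passes only in moves, steps and waits
```

```bash
python3 - <<'E'
s=open('h.py').read()
s=s.replace("from plant import *","from plant import *\nimport functools\nimport plant\ncamera_params=functools.lru_cache(None)(plant.camera_params)")
open('h.py','w').write(s)
E
python3 - <<'E'
from h import *
np.set_printoptions(precision=1,suppress=True)
print(read_state()['clock'])
for n in('scene',):
    r=trace(n,'board'); print(n,[(k['p'],k['region'].sum()) for k in r[:2]])
    m=r[0]['region']; P=np.load(f'pics/C_{n}.npy'); 
    mm=m&(abs(P[...,2]-74)<6) ; p=P[mm]
    rr=cv2.minAreaRect(p[:,:2].astype(np.float32)); print(len(p),rr,'\n',cv2.boxPoints(rr))
    p=P[mm]; C=p[:,:2]; print(C.mean(0))
print(read_state()['clock'])
E
```

```text
2.6
scene [(0.9, np.int64(3501)), (0.46, np.int64(8904))]
3428 ((556.4505615234375, 78.9798583984375), (168.63583374023438, 182.7717742919922), 89.74472045898438) 
 [[464.7  -4.9]
 [647.5  -5.7]
 [648.2 162.9]
 [465.4 163.7]]
[563.   80.5]
2.65
```

```bash
cat > plan.py <<'E'
from scan import *
def pose(th,piv=(-5,60),bx=626,u=151,az=-50,w=7.,tilt=None):
    Rt=Rn.from_euler('x',th,degrees=True).as_matrix(); c=np.array([0,*piv])+Rt@np.array([bx,u,w])
    a=np.radians(az);z=Rt@[np.cos(a),np.sin(a),0]; y=Rt@[0,0,-1]
    return c,Rzy(z,y)
E
python3 - <<'E'
from plan import *
np.set_printoptions(precision=2,suppress=True)
R=pose(20)[1]
for p in ([568,202,95],[626,137,72],[626,134.5,118]):
    for q,m in ikm(p,R)[:2]: print(p,q,m)
for az in (-50,-54):
  for bx in (590,626):
    for th in (20,40,60,80,92):
        c,R=pose(th,(-5-11*th/90,60),az=az,bx=bx); q,m=ikm(c,R)[0]; J,_=fk(P,q,*S,full=True); print(az,bx,th,c,q,round(m,2),'wrist',J[2],J[3])
print(rel([568,202,95],pose(20)[1]))
E
```

```text
[568, 202, 95] [ 0.61  0.15 -0.57  0.45 -1.28 -0.19] 0.2282964071335074
[626, 137, 72] [ 0.46  0.14 -0.71 -0.06 -1.19 -0.59] 0.317870994923082
[626, 134.5, 118] [ 0.45  0.02 -0.72  0.04 -1.19 -0.6 ] 0.32080429534274235
-50 590 20 [590.   132.06 118.22] [ 0.48 -0.06 -0.8   0.1  -1.21 -0.55] 0.3 wrist [310.84 306.78 306.07] [395.08 350.37 197.7 ]
-50 590 40 [590.   101.28 162.42] [ 0.34 -0.45 -0.86  0.46 -0.88 -0.33] 0.24 wrist [311.09 249.15 424.82] [395.08 279.26 311.77]
-50 590 60 [590.    57.1  194.27] [ 0.11 -0.78 -0.93  0.69 -0.47 -0.27] 0.06 wrist [301.69 163.12 504.64] [395.08 173.27 395.48]
-50 590 80 [590.     4.55 209.92] [-0.22 -0.93 -0.93  0.86  0.01 -0.28] -0.09 wrist [305.24  64.87 549.5 ] [395.08  44.89 438.73]
-50 590 92 [590.   -28.51 210.66] [-0.43 -0.9  -0.89  0.93  0.29 -0.31] -0.06 wrist [318.73  -2.06 559.98] [395.08 -36.63 442.86]
-50 626 20 [626.   132.06 118.22] [ 0.45  0.02 -0.73  0.03 -1.19 -0.61] 0.32 wrist [340.23 306.82 300.61] [431.07 350.37 197.7 ]
-50 626 40 [626.   101.28 162.42] [ 0.32 -0.33 -0.78  0.41 -0.86 -0.36] 0.32 wrist [344.03 250.43 422.83] 
[... 1039 characters left out ...]
-37.08 455.88]
-54 626 20 [626.   132.06 118.22] [ 0.45  0.09 -0.6   0.26 -1.23 -0.43] 0.28 wrist [375.63 327.43 321.73] [447.76 362.62 202.15]
-54 626 40 [626.   101.28 162.42] [ 0.33 -0.24 -0.67  0.54 -0.89 -0.27] 0.43 wrist [373.19 263.87 440.72] [447.76 289.24 320.15]
-54 626 60 [626.    57.1  194.27] [ 0.11 -0.53 -0.74  0.71 -0.49 -0.23] 0.31 wrist [362.98 170.43 522.81] [447.76 179.78 406.76]
-54 626 80 [626.     4.55 209.92] [-0.19 -0.67 -0.75  0.84 -0.03 -0.25] 0.17 wrist [364.89  62.83 568.29] [447.76  47.15 451.56]
-54 626 92 [626.   -28.51 210.66] [-0.38 -0.64 -0.71  0.91  0.24 -0.29] 0.2 wrist [376.22  -8.9  577.65] [447.76 -37.08 455.88]
([-1.3, 3.22, 6.95], [-0.55, 2.69, 2.14])
```

```bash
python3 - <<'E'
from plan import *
np.set_printoptions(precision=2,suppress=True)
az=-57;bx=620
R=pose(20,az=az)[1]; z=R[:,2];print(z)
E0=np.array([605,165,50.]); c=E0+30*np.array([0,-.342,.94]); under=c+z*25; pre=under-90*z
print('under',under,'pre',pre)
for p in (pre,under):
    q,m=ikm(p,R)[0]; print(q,m)
for th in (20,60,92):
    c,Rt=pose(th,(-5-11*th/90,60),az=az,bx=bx); q,m=ikm(c,Rt)[0]; print(th,c,q,m)
print(rel(pre,R))
E
```

```text
[ 0.54 -0.79 -0.29]
under [618.62 135.04  71.03] pre [569.6  205.97  96.84]
[ 0.62  0.38 -0.25  0.98 -1.28  0.23] 0.23034078237033584
[ 0.47  0.25 -0.5   0.4  -1.25 -0.25] 0.26005315513015126
20 [620.   132.06 118.22] [ 0.46  0.15 -0.5   0.47 -1.25 -0.27] 0.2624781250982837
60 [620.    57.1  194.27] [ 0.12 -0.48 -0.68  0.78 -0.5  -0.2 ] 0.361185135810709
92 [620.   -28.51 210.66] [-0.37 -0.59 -0.66  0.97  0.23 -0.3 ] 0.24640642301274696
([-1.47, 3.16, 6.9], [-0.68, 3.85, 2.11])
```

Request:
step_arm(motion=[{"offset":[-0.2,0.2,0.9],"angular":[-0.1,0.5,0.3],"fingers":0.3},{"offset":[-0.4,0.5,1.9],"angular":[-0.2,1.0,0.5],"fingers":0.3},{"offset":[-0.6,0.9,2.9],"angular":[-0.3,1.5,0.8],"fingers":0.3},{"offset":[-0.8,1.4,3.9],"angular":[-0.4,2.0,1.1],"fingers":0.3},{"offset":[-1.0,1.9,4.9],"angular":[-0.5,2.5,1.4],"fingers":0.3},{"offset":[-1.2,2.4,5.9],"angular":[-0.6,3.1,1.7],"fingers":0.3},{"offset":[-1.4,2.8,6.6],"angular":[-0.65,3.6,1.9],"fingers":0.3},{"offset":[-1.47,3.16,6.9],"angular":[-0.68,3.85,2.11],"fingers":0.3}])

```text
clock: 3.45
ee_pos: [572.1, 206.8, 100.3]
eef_rot: [-1.869, 0.191, -2.601]
ft_force: [0.5, 0.7, -0.6]
finger_gap: 59.9
```

```bash
python3 lg.py; python3 kin.py; python3 - <<'E'
from h import *
s=read_state()
p,d=grab_frame('wrist');cv2.imwrite('pics/c_wrist.png',p[:,:,::-1]);np.savez('pics/c_wrist.npz',p=p,d=d,**s)
p,d=grab_frame('scene');cv2.imwrite('pics/c_scene.png',p[:,:,::-1])
print(rel([618.6,135,71],Rzy([ .5446*1, -.8387*np.cos(.349), -.8387*np.sin(.349)],[0,.342,-.94])))
E
```

```text
3.45 [ 0.614  0.377 -0.244  1.001 -1.277  0.253] [572.106 206.757 100.327] [ 0.515  0.734 -0.568] 59.926277283329306
[[-0.842  0.004  0.54 ]
 [-0.505  0.345 -0.791]
 [-0.19  -0.938 -0.289]]
[129.592   0.121 296.249   0.076 337.045 550.407  45.383 138.499  -0.099
 303.288  -0.001   0.   ] (1, 1, 0) 4.440892098500626e-16
[ 0.006 -0.005 -0.018] 1.3753854886111583e-06
[0.015 0.016 0.004] 1.2801209463564334e-06
[-0.012 -0.008 -0.001] 1.2370768293079593e-06
[-0.009 -0.001  0.018] 1.245264914295774e-06
([0.08, 0.08, 3.62], [0.01, -0.04, -0.02])
```

View pics/c_wrist.png

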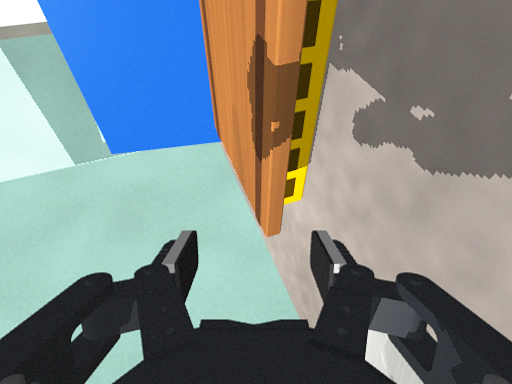

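View pics/c_scene.png

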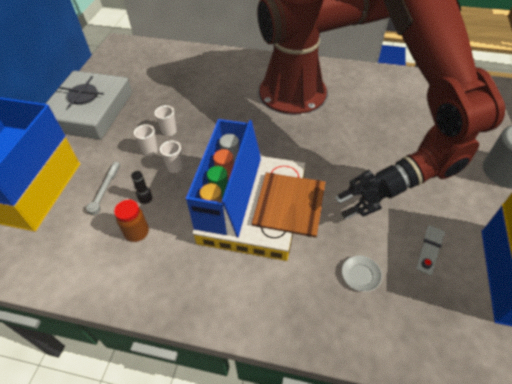

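The wrist view shows the board's near edge standing between the open jaws, with its near corner at row 235, col 270, left of centre. I'll check its exact place with the wrist depth.

```bash
python3 - <<'E'
from h import *
np.set_printoptions(precision=1,suppress=True)
Z=np.load('pics/c_wrist.npz'); s={k:Z[k] for k in('ee_pos','eef_rot')}
C=cloud('wrist',Z['d'],s)
hsv=cv2.cvtColor(Z['p'],cv2.COLOR_RGB2HSV)
m=(hsv[...,0]<16)&(hsv[...,1]>110)&(C[...,2]>40)&(C[...,2]<90)&(C[...,1]>-40)&(C[...,0]>430)
p=C[m];print(len(p),np.percentile(p,[1,50,99],axis=0))
e=p[(p[:,2]<71)&(p[:,1]>140)];print('end face',len(e),np.percentile(e,[2,50,98],axis=0))
t=p[(p[:,2]>71)];r=cv2.minAreaRect(t[:,:2].astype(np.float32));print(np.median(t[:,2]),cv2.boxPoints(r))
A=np.c_[e[:,0],np.ones(len(e))];print('near line',np.linalg.lstsq(A,e[:,1],rcond=None)[0])
f=(hsv[...,0]>105)&(hsv[...,0]<125)&(hsv[...,1]>150)&(C[...,1]>-80)&(C[...,2]>65)
p=C[f];A=np.c_[p[:,0],p[:,2],np.ones(len(p))];k=np.linalg.lstsq(A,p[:,1],rcond=None)[0];print('fence y=',k*[1000,1000,1],len(p), 'at 545,60:',k@[545,60,1])
E
```

```text
16640 [[473.    9.   61.2]
 [526.4 143.7  73.9]
 [637.3 166.   74.6]]
end face 3788 [[472.6 163.8  60.9]
 [513.8 164.9  66.1]
 [632.2 166.1  70.8]]
73.99271146062597 [[470.1   0.7]
 [643.   -0.2]
 [643.8 166. ]
 [470.9 166.9]]
near line [ -0.  167.5]
fence y= [ -59.8 -188.    18.4] 20020 at 545,60: -25.539422796082125
```

```bash
python3 - <<'E'
from h import *
np.set_printoptions(precision=4,suppress=True)
def fitf(p):
    w=np.ones(len(p),bool)
    for _ in range(15):
        A=np.c_[p[:,0],p[:,2],np.ones(len(p))];k=np.linalg.lstsq(A[w],p[w,1],rcond=None)[0];r=p[:,1]-A@k;w=abs(r-np.median(r))<max(2,1.5*np.median(abs(r)))
    return k,w.sum(),k@[545,60,1],k@[470,60,1],k@[640,60,1]
Z=np.load('pics/c_wrist.npz'); s={k:Z[k] for k in('ee_pos','eef_rot')}
for n in('wrist','scene'):
    if n=='wrist': C=cloud('wrist',Z['d'],s);im=Z['p']
    else: C=np.load('pics/C_scene.npy');im=np.load('pics/a_scene.npz')['p']
    hsv=cv2.cvtColor(im,cv2.COLOR_RGB2HSV)
    f=(hsv[...,0]>105)&(hsv[...,0]<125)&(hsv[...,1]>150)&(C[...,1]>-62)&(C[...,1]<-20)&(C[...,2]>70)&(C[...,2]<200)&(C[...,0]>415)&(C[...,0]<675)
    print(n,fitf(C[f]), 'slope should be -.176')
E
```

```text
wrist (array([  0.0063,  -0.1771, -22.743 ]), np.int64(17842), np.float64(-29.94733629166042), np.float64(-30.41839617739432), np.float64(-29.35066043639748)) slope should be -.176
scene (array([  0.0074,  -0.1753, -24.6828]), np.int64(1543), np.float64(-31.147172787782), np.float64(-31.70536466391438), np.float64(-30.440129744680984)) slope should be -.176
```

Request:
step_arm(motion=[{"offset":[0.05,0.08,0.4],"angular":[0,0,0],"fingers":0.3},{"offset":[0.08,0.08,0.9],"angular":[0,0,0],"fingers":0.3},{"offset":[0.08,0.08,1.4],"angular":[0,0,0],"fingers":0.3},{"offset":[0.08,0.08,1.9],"angular":[0,0,0],"fingers":0.3},{"offset":[0.08,0.08,2.4],"angular":[0,0,0],"fingers":0.3},{"offset":[0.08,0.08,2.9],"angular":[0,0,0],"fingers":0.3},{"offset":[0.08,0.08,3.4],"angular":[0,0,0],"fingers":0.3},{"offset":[0.08,0.08,3.62],"angular":[0,0,0],"fingers":0.3}])

```text
clock: 4.35
ee_pos: [617.8, 135.4, 72.3]
eef_rot: [-1.868, 0.189, -2.595]
ft_force: [0.3, -0.6, -0.2]
finger_gap: 59.9
```

```bash
python3 lg.py; python3 - <<'E'
from h import *
from plan import pose
c,R=pose(20,(-5,60),az=-57,bx=620);print(c,rel(c,R))
p,d=grab_frame('wrist');cv2.imwrite('pics/d_wrist.png',p[:,:,::-1])
E
```

```text
4.35 [ 0.469  0.237 -0.504  0.407 -1.25  -0.246] [617.815 135.426  72.267] [ 0.319 -0.634 -0.207] 59.94121457184071
[[-0.839  0.001  0.544]
 [-0.511  0.344 -0.788]
 [-0.188 -0.939 -0.288]]
[620.         134.49944474 118.22288999] ([-0.4, -1.74, -0.45], [0.01, -0.0, -0.02])
```

View pics/d_wrist.png

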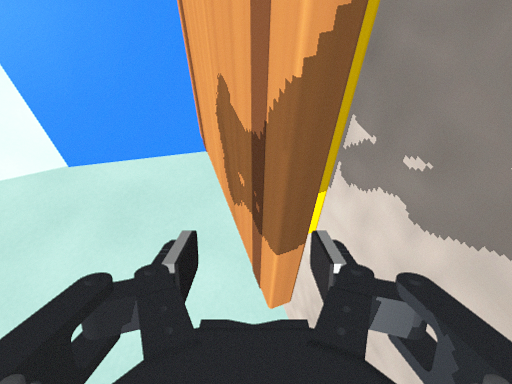

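The board edge lies between the pads (near corner at about row 305, col 280). I'll raise it with the lower finger and then close.

Request:
step_arm(motion=[{"offset":[-0.07,-0.3,-0.08],"angular":[0,0,0],"fingers":0.3},{"offset":[-0.14,-0.6,-0.15],"angular":[0,0,0],"fingers":0.3},{"offset":[-0.2,-0.9,-0.23],"angular":[0,0,0],"fingers":0.3},{"offset":[-0.28,-1.2,-0.3],"angular":[0,0,0],"fingers":0.3},{"offset":[-0.35,-1.5,-0.38],"angular":[0,0,0],"fingers":0.3},{"offset":[-0.4,-1.74,-0.45],"angular":[0,0,0],"fingers":0.45},{"offset":[-0.4,-1.74,-0.45],"angular":[0,0,0],"fingers":0.6},{"offset":[-0.4,-1.74,-0.45],"angular":[0,0,0],"fingers":0.75}])

```text
clock: 5.2
ee_pos: [620.5, 134.9, 117.7]
eef_rot: [-1.868, 0.19, -2.595]
ft_force: [0.2, 0.8, -1.1]
finger_gap: 22.0
```

Request:
step_arm(motion=[{"offset":[0,0,0],"angular":[0,0,0],"fingers":0.85},{"offset":[0,0,0],"angular":[0,0,0],"fingers":0.92},{"offset":[0,0,0],"angular":[0,0,0],"fingers":1},{"offset":[0,0,0],"angular":[0,0,0],"fingers":1},{"offset":[0,0,0],"angular":[0,0,0],"fingers":1},{"offset":[0,0,0],"angular":[0,0,0],"fingers":1},{"offset":[0,0,0],"angular":[0,0,0],"fingers":1},{"offset":[0,0,0],"angular":[0,0,0],"fingers":1}])

```text
clock: 6.0
ee_pos: [620.3, 134.6, 117.5]
eef_rot: [-1.868, 0.189, -2.595]
ft_force: [-0.4, -0.3, -0.0]
finger_gap: 12.4
```

```bash
python3 lg.py; python3 - <<'E'
from h import *
for n in('wrist','scene'):
    p,d=grab_frame(n);cv2.imwrite(f'pics/e_{n}.png',p[:,:,::-1]);np.savez(f'pics/e_{n}.npz',p=p,d=d)
p=cv2.imread('pics/e_scene.png')[100:280,180:420];cv2.imwrite('pics/e_scene2.png',cv2.resize(p,None,fx=3,fy=3,interpolation=2))
E
```

```text
6.0 [ 0.465  0.155 -0.499  0.485 -1.249 -0.255] [620.307 134.64  117.524] [-0.433 -0.335 -0.043] 12.44236165303184
[[-0.839  0.001  0.544]
 [-0.511  0.343 -0.788]
 [-0.188 -0.939 -0.287]]
```

View pics/e_wrist.png

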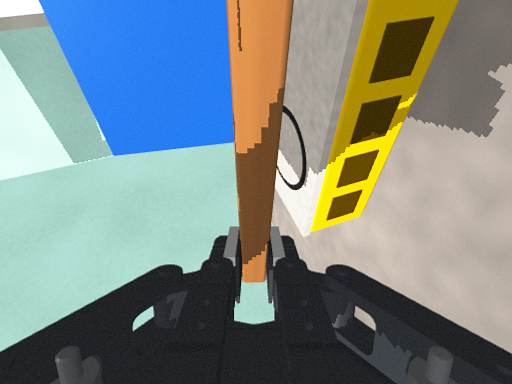

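View pics/e_scene2.png

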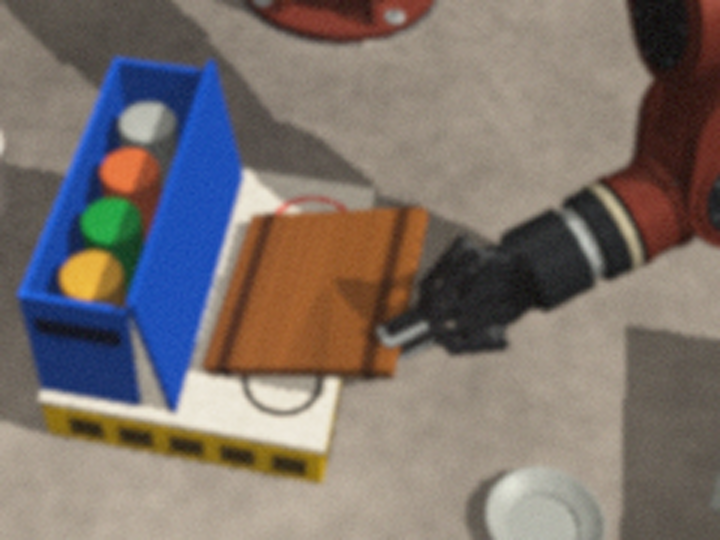

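The board is gripped (gap 12.4 mm) and tilted up, with the black circle now visible. I'll check that the back edge is still down.

```bash
cat > bp.py <<'E'
from h import *
np.set_printoptions(precision=2,suppress=True)
def board(f):
    Z=np.load(f);C=cloud('scene',Z['d']);hsv=cv2.cvtColor(Z['p'],cv2.COLOR_RGB2HSV)
    m=(hsv[...,0]<20)&(hsv[...,1]>80)&(C[...,0]>440)&(C[...,0]<670)&(C[...,1]>-75)&(C[...,1]<180)&(C[...,2]>58)
    n,lab,st,_=cv2.connectedComponentsWithStats(m.astype(np.uint8));j=1+np.argmax(st[1:,4]);p=C[lab==j]
    w=np.ones(len(p),bool)
    for _ in range(10):
        c=p[w].mean(0);v=np.linalg.svd(p[w]-c,full_matrices=False)[2];nrm=v[2];r=(p-c)@nrm;w=abs(r)<3
    q=p[w]; nrm=nrm*np.sign(nrm[2])
    # along-board coordinate
    ux=np.cross([1,0,0],nrm);ux/=np.linalg.norm(ux)
    e=np.array([1,0,0])-nrm*nrm[0]
    ex=q[:,0]; mid=abs(ex-540)<40; s=(q-c)@ux
    lo=c+ux*np.percentile(s[mid],1); hi=c+ux*np.percentile(s[mid],99)
    print('n',nrm,'tilt',np.degrees(np.arctan2(-nrm[1],nrm[2])),'ends',lo,hi,'x',np.percentile(ex,[1,99]),len(q))
if __name__=='__main__':
    import sys;board(sys.argv[1])
E
python3 bp.py pics/a_scene.npz; python3 bp.py pics/e_scene.npz
python3 - <<'E'
from h import *
from plan import *
for th in (30,40,50,60,70,80,90):
    c,R=pose(th,(-5-11*(th-20)/70,60),az=-57,bx=620); print(th,c,rel(c,R),ikm(c,R)[0][0])
E
```

```text
n [0. 0. 1.] tilt -0.03798982000522132 ends [561.28 161.81  73.85] [561.28  -4.08  73.96] x [467.84 645.35] 3219
n [-0.01 -0.32  0.95] tilt 18.838577084612822 ends [562.07 144.9  128.03] [562.07 -12.35  74.38] x [469.67 646.88] 3063
30 [620.         120.6984074  141.56217783] ([0.11, -1.1, 0.16], [-1.39, -0.0, 0.89]) [ 0.41331441 -0.01552789 -0.54794855  0.57972251 -1.08414449 -0.20478437]
40 [620.         103.0303405  162.42324016] ([0.32, -2.12, 0.47], [-2.79, -0.0, 1.8]) [ 0.33916904 -0.18295263 -0.59852866  0.64759818 -0.90603289 -0.18656342]
50 [620.          81.98433225 180.17222418] ([0.61, -3.08, 0.93], [-4.19, -0.0, 2.7]) [ 0.24148813 -0.33781767 -0.64212551  0.70970882 -0.71245586 -0.18521268]
60 [620.          58.15210789 194.26983597] ([0.99, -3.94, 1.52], [-5.59, -0.0, 3.61]) [ 0.1199161  -0.46795475 -0.67315036  0.77156424 -0.50234155 -0.19523885]
70 [620.          32.21005044 204.28772674] ([1.45, -4.67, 2.22], [-6.99, -0.0, 4.52]) [-0.02290498 -0.5607009  -0.68800079  0.83328114 -0.27785533 -0.21528837]
80 [620.           4.89864913 209.92150795] ([1.96, -5.25, 3.02], [-8.38, 0.0, 5.43]) [-0.17975087 -0.60456638 -0.68432049  0.89364287 -0.0459311  -0.24571358]
90 [620. -23. 211.] ([2.53, -5.68, 3.89], [-9.78, 0.0, 6.33]) [-0.3390813  -0.59207439 -0.66065944  0.95270141  0.18216341 -0.28759992]
```

```bash
cat > rows.py <<'E'
from plan import *
import sys,json
def rows(ths,p0,th0,off=(0,0,0),pivz=60,fing=1):
    # p0: pivot y at th=20, -> -16.5 at 90
    piv=lambda th:(p0+(-16.5-p0)*np.clip((th-20)/60,0,1),pivz)
    b0=pose(th0,piv(th0),az=-57,bx=620)
    out=[]
    for th in ths:
        c,R=pose(th,piv(th),az=-57,bx=620); o,a=rel(c+np.array(off),R,b0 if len(sys.argv)<3 else None); out.append({"offset":[float(round(x,2))+0. for x in o],"angular":[float(round(x,2))+0. for x in a],"fingers":fing})
    print(json.dumps(out))
if __name__=='__main__':
    a,b=map(float,sys.argv[1].split(',')); rows(np.linspace(a,b,9)[1:],-6,a)
E
python3 rows.py 20,52
```

```text
[{"offset": [0.03, -0.43, 0.05], "angular": [-0.56, 0.0, 0.36], "fingers": 1}, {"offset": [0.08, -0.86, 0.13], "angular": [-1.12, 0.0, 0.73], "fingers": 1}, {"offset": [0.15, -1.28, 0.23], "angular": [-1.68, 0.0, 1.09], "fingers": 1}, {"offset": [0.23, -1.69, 0.35], "angular": [-2.24, 0.0, 1.45], "fingers": 1}, {"offset": [0.32, -2.1, 0.5], "angular": [-2.8, 0.0, 1.82], "fingers": 1}, {"offset": [0.43, -2.49, 0.67], "angular": [-3.35, 0.0, 2.18], "fingers": 1}, {"offset": [0.56, -2.87, 0.86], "angular": [-3.91, 0.0, 2.54], "fingers": 1}, {"offset": [0.7, -3.23, 1.07], "angular": [-4.47, 0.0, 2.9], "fingers": 1}]
```

Request:
step_arm(motion=[{"offset":[0.03,-0.43,0.05],"angular":[-0.56,0.0,0.36],"fingers":1},{"offset":[0.08,-0.86,0.13],"angular":[-1.12,0.0,0.73],"fingers":1},{"offset":[0.15,-1.28,0.23],"angular":[-1.68,0.0,1.09],"fingers":1},{"offset":[0.23,-1.69,0.35],"angular":[-2.24,0.0,1.45],"fingers":1},{"offset":[0.32,-2.1,0.5],"angular":[-2.8,0.0,1.82],"fingers":1},{"offset":[0.43,-2.49,0.67],"angular":[-3.35,0.0,2.18],"fingers":1},{"offset":[0.56,-2.87,0.86],"angular":[-3.91,0.0,2.54],"fingers":1},{"offset":[0.7,-3.23,1.07],"angular":[-4.47,0.0,2.9],"fingers":1}])

```text
clock: 6.9
ee_pos: [621.5, 77.6, 186.2]
eef_rot: [-2.393, 0.451, -2.762]
ft_force: [-3.1, 3.9, 8.3]
finger_gap: 12.8
```

```bash
python3 lg.py; python3 - <<'E'
from h import *
for n in('scene',):
    p,d=grab_frame(n);cv2.imwrite(f'pics/f_{n}.png',p[:,:,::-1]);np.savez(f'pics/f_{n}.npz',p=p,d=d)
E
python3 bp.py pics/f_scene.npz; python3 - <<'E'
import cv2
p=cv2.imread('pics/f_scene.png')[100:280,180:420];cv2.imwrite('pics/f_scene2.png',cv2.resize(p,None,fx=3,fy=3,interpolation=2))
E
```

```text
6.9 [ 0.218 -0.371 -0.65   0.719 -0.669 -0.186] [621.535  77.563 186.207] [-3.104  3.891  8.288] 12.839836165648004
[[-0.836  0.004  0.549]
 [-0.334  0.791 -0.513]
 [-0.436 -0.612 -0.659]]
n [-0.01 -0.77  0.64] tilt 50.5510101385137 ends [572.24  70.16 188.23] [572.24 -22.04  76.18] x [474.51 650.18] 1531
```

View pics/f_scene2.png

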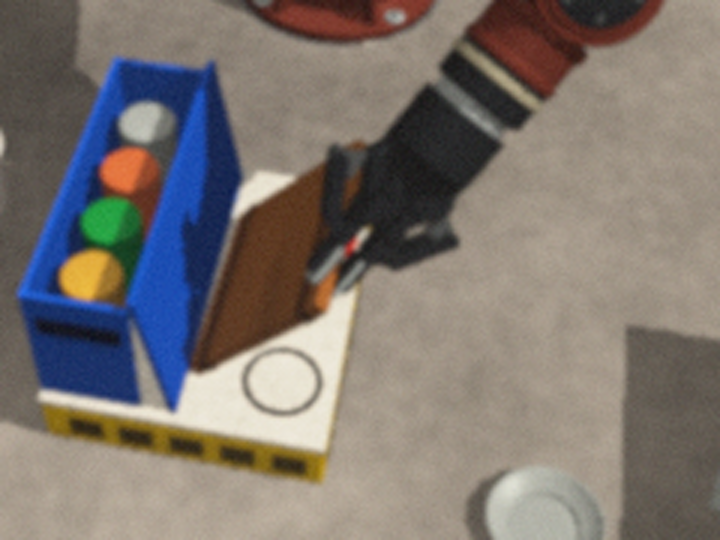

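The board is at about 51° with its back edge down and a light 8 N upward contact force. I'll continue to 90°.

```bash
python3 rows.py 52,90
```

```text
[{"offset": [0.04, -0.53, 0.05], "angular": [-0.66, 0.0, 0.43], "fingers": 1}, {"offset": [0.09, -1.05, 0.14], "angular": [-1.33, 0.0, 0.86], "fingers": 1}, {"offset": [0.17, -1.56, 0.27], "angular": [-1.99, 0.0, 1.29], "fingers": 1}, {"offset": [0.27, -2.06, 0.42], "angular": [-2.66, 0.0, 1.72], "fingers": 1}, {"offset": [0.4, -2.54, 0.61], "angular": [-3.32, 0.0, 2.16], "fingers": 1}, {"offset": [0.54, -3.0, 0.83], "angular": [-3.98, 0.0, 2.59], "fingers": 1}, {"offset": [0.69, -3.42, 1.06], "angular": [-4.65, 0.0, 3.02], "fingers": 1}, {"offset": [0.86, -3.81, 1.32], "angular": [-5.31, 0.0, 3.45], "fingers": 1}]
```

Request:
step_arm(motion=[{"offset":[0.04,-0.53,0.05],"angular":[-0.66,0.0,0.43],"fingers":1},{"offset":[0.09,-1.05,0.14],"angular":[-1.33,0.0,0.86],"fingers":1},{"offset":[0.17,-1.56,0.27],"angular":[-1.99,0.0,1.29],"fingers":1},{"offset":[0.27,-2.06,0.42],"angular":[-2.66,0.0,1.72],"fingers":1},{"offset":[0.4,-2.54,0.61],"angular":[-3.32,0.0,2.16],"fingers":1},{"offset":[0.54,-3.0,0.83],"angular":[-3.98,0.0,2.59],"fingers":1},{"offset":[0.69,-3.42,1.06],"angular":[-4.65,0.0,3.02],"fingers":1},{"offset":[0.86,-3.81,1.32],"angular":[-5.31,0.0,3.45],"fingers":1}])

```text
clock: 7.75
ee_pos: [623.4, -23.1, 218.5]
eef_rot: [3.14, 0.591, 3.141]
ft_force: [-4.7, 2.1, 19.7]
finger_gap: 12.4
```

```bash
python3 lg.py; python3 - <<'E'
from h import *
s=read_state()
for n in('scene','top','wrist'):
    p,d=grab_frame(n);cv2.imwrite(f'pics/g_{n}.png',p[:,:,::-1]);np.savez(f'pics/g_{n}.npz',p=p,d=d,**s)
a=cv2.imread('pics/g_scene.png')[100:280,180:420];b=cv2.imread('pics/g_top.png')[120:260,180:340]
cv2.imwrite('pics/g_scene2.png',cv2.resize(a,None,fx=3,fy=3,interpolation=2));cv2.imwrite('pics/g_top2.png',cv2.resize(b,None,fx=4,fy=4,interpolation=2))
E
```

```text
7.75 [-0.341 -0.599 -0.658  0.949  0.189 -0.286] [623.387 -23.053 218.465] [-4.73   2.078 19.682] 12.38524189853078
[[-0.831 -0.001  0.557]
 [ 0.     1.     0.002]
 [-0.557  0.002 -0.831]]
```

View pics/g_scene2.png

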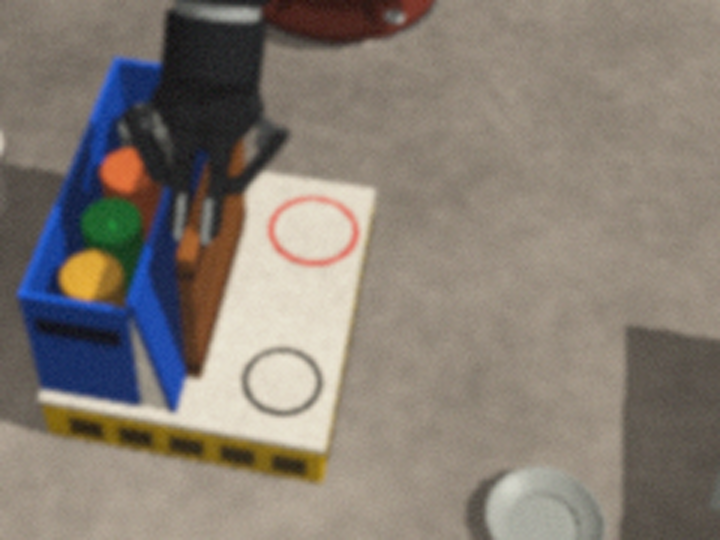

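View pics/g_top2.png

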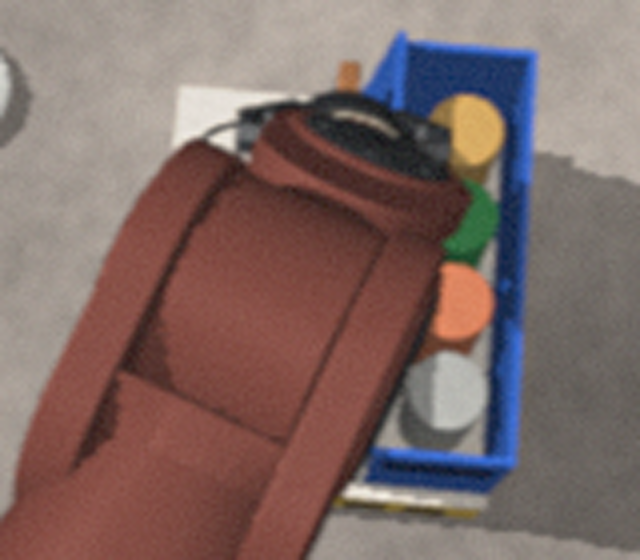

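View pics/g_wrist.png

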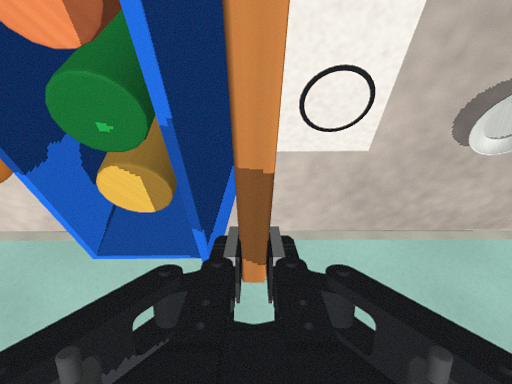

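The board now stands at about 90°, and both circles are clear. The arm presses down with 20 N, so I'll relieve most of that while turning the last ~8° about the fence foot.

```bash
python3 - <<'E'
from h import *
s=read_state();R0=Rn.from_euler('xyz',s['eef_rot']).as_matrix();p=s['ee_pos']
piv=np.array([0,-30.3,60])
for a in (4.,8.5):
    A=Rn.from_euler('x',a,degrees=True).as_matrix()
    q=piv+A@(p-piv)+[0,0,5]; print(q,rel(q,A@R0))
from scan import *
print(ikm(q,A@R0)[0])
E
```

```text
[623.56952764 -35.44042919 223.41608885] ([-0.11, -0.44, -0.17], [-0.55, 0.0, 0.37])
[623.56952764 -47.85376604 222.52443149] ([-0.09, -0.94, -0.14], [-1.18, 0.0, 0.79])
(array([-0.46825999, -0.54175306, -0.60818608,  1.01124441,  0.36810492,
       -0.32724169]), np.float64(0.2982469420028273))
```

Request:
step_arm(motion=[{"offset":[-0.1,-0.1,-0.16],"angular":[-0.14,0,0.09],"fingers":1},{"offset":[-0.11,-0.22,-0.17],"angular":[-0.27,0,0.18],"fingers":1},{"offset":[-0.11,-0.44,-0.17],"angular":[-0.55,0,0.37],"fingers":1},{"offset":[-0.1,-0.6,-0.16],"angular":[-0.75,0,0.5],"fingers":1},{"offset":[-0.1,-0.8,-0.15],"angular":[-1.0,0,0.67],"fingers":1},{"offset":[-0.09,-0.94,-0.14],"angular":[-1.18,0,0.79],"fingers":1},{"offset":[-0.09,-0.94,-0.14],"angular":[-1.18,0,0.79],"fingers":1},{"offset":[-0.09,-0.94,-0.14],"angular":[-1.18,0,0.79],"fingers":1}])

```text
clock: 8.7
ee_pos: [621.4, -46.5, 217.1]
eef_rot: [2.964, 0.575, 3.042]
ft_force: [-2.0, 1.0, 11.5]
finger_gap: 12.5
```

```bash
python3 lg.py; python3 - <<'E'
from h import *
s=read_state()
for n in('scene','wrist'):
    p,d=grab_frame(n);cv2.imwrite(f'pics/i_{n}.png',p[:,:,::-1]);np.savez(f'pics/i_{n}.npz',p=p,d=d,**s)
a=cv2.imread('pics/i_scene.png')[100:280,180:420]
cv2.imwrite('pics/i_scene2.png',cv2.resize(a,None,fx=3,fy=3,interpolation=2))
E
```

```text
8.7 [-0.466 -0.54  -0.614  1.012  0.365 -0.328] [621.398 -46.498 217.107] [-1.965  0.972 11.464] 12.549656144216486
[[-0.835  0.002  0.55 ]
 [ 0.083  0.989  0.123]
 [-0.544  0.148 -0.826]]
```

View pics/i_scene2.png

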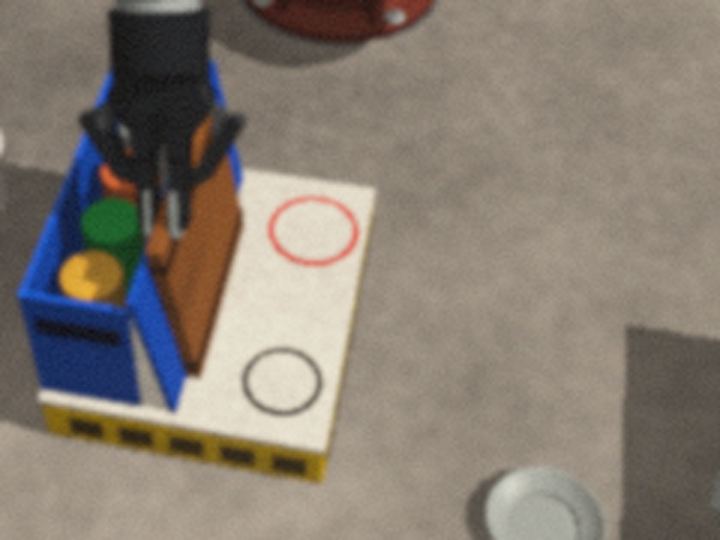

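View pics/i_wrist.png

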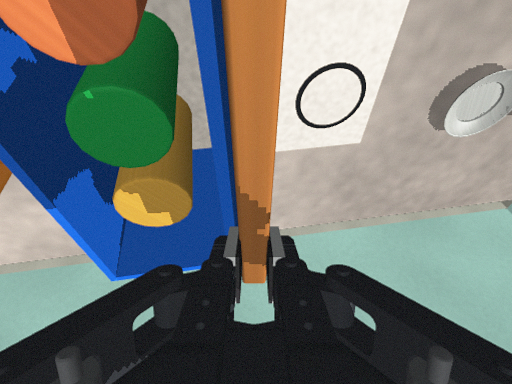

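The board is almost flat on the fence. I'll unload, open a little, and back straight out along the fingers.

Request:
step_arm(motion=[{"offset":[-0.06,0.02,-0.1],"angular":[0,0,0],"fingers":1},{"offset":[-0.13,0.03,-0.2],"angular":[0,0,0],"fingers":1},{"offset":[-0.13,0.03,-0.2],"angular":[0,0,0],"fingers":0.85},{"offset":[-0.13,0.03,-0.2],"angular":[0,0,0],"fingers":0.7},{"offset":[-0.13,0.03,-0.2],"angular":[0,0,0],"fingers":0.65},{"offset":[-0.13,0.03,-0.2],"angular":[0,0,0],"fingers":0.65},{"offset":[-0.13,0.03,-0.5],"angular":[0,0,0],"fingers":0.65},{"offset":[-0.13,0.03,-1.0],"angular":[0,0,0],"fingers":0.65}])

```text
clock: 9.6
ee_pos: [608.4, -48.3, 236.6]
eef_rot: [2.963, 0.569, 3.042]
ft_force: [-0.4, 1.0, 0.0]
finger_gap: 30.0
```

Request:
step_arm(motion=[{"offset":[0,0,-0.6],"angular":[0,0,0],"fingers":0.65},{"offset":[0,0,-1.2],"angular":[0,0,0],"fingers":0.65},{"offset":[0,0,-1.8],"angular":[0,0,0],"fingers":0.65},{"offset":[0,0,-2.4],"angular":[0,0,0],"fingers":0.65},{"offset":[0,0,-3.0],"angular":[0,0,0],"fingers":0.8},{"offset":[0,0.6,-3.5],"angular":[0,0,0],"fingers":1},{"offset":[0,1.5,-4.0],"angular":[0,0,0],"fingers":1},{"offset":[0,3.0,-4.0],"angular":[0,0,0],"fingers":1}])

```text
clock: 10.4
ee_pos: [554.2, 12.9, 333.4]
eef_rot: [2.964, 0.572, 3.039]
ft_force: [0.7, -0.2, 1.0]
finger_gap: -0.2
```

```bash
cat > look.py <<'E'
from h import *
import sys
t=sys.argv[1]
s=read_state();print(s['clock'],s['ee_pos'],s['ft_force'])
for n in('scene','top'):
    p,d=grab_frame(n);cv2.imwrite(f'pics/{t}_{n}.png',p[:,:,::-1]);np.savez(f'pics/{t}_{n}.npz',p=p,d=d,**s)
a=cv2.resize(cv2.imread(f'pics/{t}_scene.png')[100:280,180:380],None,fx=2,fy=2,interpolation=2);b=cv2.resize(cv2.imread(f'pics/{t}_top.png')[120:300,190:390],None,fx=2,fy=2,interpolation=2)
cv2.imwrite(f'pics/{t}.png',np.hstack([a,b]))
E
python3 look.py j; python3 lg.py; python3 bp.py pics/j_scene.npz
```

```text
10.4 [554.21435924  12.91439256 333.38990967] [ 0.74737216 -0.18803264  0.99493266]
10.5 [-0.394 -0.747 -0.531  1.28   0.332 -0.264] [554.234  17.065 333.922] [ 0.424 -0.446  0.133] -0.2178578084471341
[[-0.836 -0.002  0.549]
 [ 0.08   0.989  0.125]
 [-0.543  0.149 -0.827]]
n [-0.01  0.98  0.18] tilt -79.78527207213382 ends [565.73 -17.55  67.5 ] [565.73 -46.97 230.77] x [472.4  647.23] 1455
```

View pics/j.png

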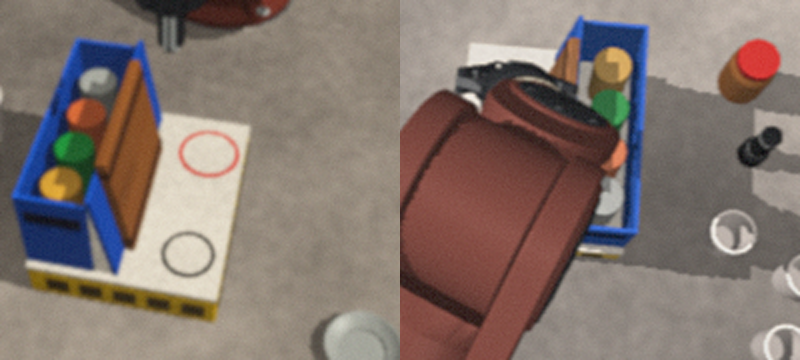

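The board is leaning at 10.4° with its face flush on the fence to within about 1 mm. The red circle, at (153,208) in the left crop, is fully visible. Next is the cup.

```bash
python3 - <<'E'
from h import *
np.set_printoptions(precision=1,suppress=True)
def circ(p):
    A=np.c_[2*p,np.ones(len(p))];s=np.linalg.lstsq(A,(p**2).sum(1),rcond=None)[0];return s[:2],np.sqrt(s[2]+s[0]**2+s[1]**2)
for n in('scene','top'):
    Z=np.load(f'pics/j_{n}.npz');C=cloud(n,Z['d']);hsv=cv2.cvtColor(Z['p'],cv2.COLOR_RGB2HSV)
    for c in ((437,-307),(389,-407),(300,-385)):
        m=(np.hypot(C[...,0]-c[0],C[...,1]-c[1])<48)&(C[...,2]>79)&(C[...,2]<92)
        p=C[m]; r=cv2.minEnclosingCircle(p[:,:2].astype(np.float32)); print(n,len(p),p[:,2].max(),r, circ(p[:,:2]))
    m=((hsv[...,0]<8)|(hsv[...,0]>172))&(hsv[...,1]>60)&(np.hypot(C[...,0]-458,C[...,1]-48)<60)&(abs(C[...,2]-60)<5)
    if m.sum()>20: print('red',circ(C[m][:,:2]),C[m][:,2].mean())
    m=(np.hypot(C[...,0]-582,C[...,1]+337)<50)&(C[...,2]>103)&(C[...,2]<116);p=C[m]; 
    if len(p): print('torch',cv2.minEnclosingCircle(p[:,:2].astype(np.float32)),p[:,2].max())
E
```

```text
scene 103 87.9222397214723 ((442.426513671875, -301.72222900390625), 33.055728912353516) (array([ 442.6, -300.3]), np.float64(28.903051487879925))
scene 100 90.01057047918098 ((391.0513000488281, -406.9432678222656), 34.00277328491211) (array([ 392.3, -404.9]), np.float64(28.75727829107715))
scene 95 88.36777846011815 ((293.6732482910156, -378.2928466796875), 34.28162384033203) (array([ 292.8, -376.7]), np.float64(28.91245965533094))
red (array([459.9,  48.6]), np.float64(40.69511833339223)) 60.49836538481263
torch ((577.5811767578125, -344.4715881347656), 17.001232147216797) 114.22181712460409
top 115 89.78906909303232 ((438.8704833984375, -298.2075500488281), 30.687061309814453) (array([ 438.7, -297.9]), np.float64(28.552657309994736))
top 121 89.44471926760379 ((387.4742431640625, -403.1183776855469), 31.27118492126465) (array([ 387.8, -402.6]), np.float64(28.45343376148842))
top 133 89.65056203016547 ((288.7408447265625, -374.328125), 31.0400447845459) (array([ 288.8, -373.9]), np.float64(28.59671573941577))
torch ((574.4667358398438, -340.53533935546875), 16.107284545898438) 112.35935647165847
```

```bash
python3 - <<'E'
from h import *
from scan import *
np.set_printoptions(precision=2,suppress=True)
R=Rzy([0,0,-1],[1,0,0])
for p in ([440,-240,300],[440,-299.5,190],[440,-299.5,48],[458,48,200],[458,48,108]): print(p,ikm(p,R)[0])
print(rel([440,-240,310],R))
E
```

```text
[440, -240, 300] (array([-0.76, -0.17, -0.04,  1.7 ,  0.  ,  0.81]), np.float64(0.4149618138428133))
[440, -299.5, 190] (array([-0.84, -0.11, -0.19,  1.49,  0.  ,  0.73]), np.float64(0.6206947233306139))
[440, -299.5, 48] (array([-0.84, -0.05, -0.4 ,  1.23,  0.  ,  0.73]), np.float64(0.7044308358735518))
[458, 48, 200] (array([-0.18, -0.33, -0.37,  1.54,  0.  ,  1.39]), np.float64(0.5081465443735145))
[458, 48, 108] (array([-0.18, -0.32, -0.52,  1.37,  0.  ,  1.39]), np.float64(0.5186018232169379))
([3.51, -10.3, -3.0], [5.39, 3.23, 14.12])
```

Request:
step_arm(motion=[{"offset":[0.3,-0.9,-0.4],"angular":[0.45,0.27,1.2],"fingers":0.4},{"offset":[0.6,-1.9,-0.9],"angular":[0.92,0.55,2.4],"fingers":0.2},{"offset":[0.9,-2.8,-1.3],"angular":[1.4,0.83,3.6],"fingers":0},{"offset":[1.3,-3.7,-1.7],"angular":[1.85,1.1,4.85],"fingers":0},{"offset":[1.6,-4.7,-1.9],"angular":[2.3,1.4,6.1],"fingers":0},{"offset":[1.9,-5.6,-2.1],"angular":[2.8,1.67,7.3],"fingers":0},{"offset":[2.2,-6.5,-2.3],"angular":[3.25,1.95,8.5],"fingers":0},{"offset":[2.5,-7.4,-2.5],"angular":[3.7,2.2,9.7],"fingers":0}])

```text
clock: 11.3
ee_pos: [467.0, -172.7, 321.9]
eef_rot: [2.997, 0.14, 2.016]
ft_force: [-0.5, -0.4, 0.9]
finger_gap: 85.2
```

```bash
python3 lg.py; python3 - <<'E'
from h import *
R=Rzy([0,0,-1],[1,0,0]); print(rel([440,-299,220],R))
E
```

```text
11.3 [-0.66  -0.426 -0.23   1.578  0.067  0.462] [ 466.961 -172.73   321.902] [-0.477 -0.423  0.921] 85.20774081168022
[[-0.426  0.885  0.189]
 [ 0.894  0.444 -0.063]
 [-0.14   0.143 -0.98 ]]
([-3.49, -3.78, 4.11], [1.65, 1.01, 4.33])
```

Request:
step_arm(motion=[{"offset":[-0.6,-0.7,0.3],"angular":[0.25,0.15,0.65],"fingers":0},{"offset":[-1.2,-1.4,0.6],"angular":[0.5,0.3,1.3],"fingers":0},{"offset":[-1.8,-2.0,1.1],"angular":[0.75,0.45,1.95],"fingers":0},{"offset":[-2.4,-2.6,1.8],"angular":[1.0,0.6,2.6],"fingers":0},{"offset":[-2.9,-3.1,2.5],"angular":[1.2,0.75,3.2],"fingers":0},{"offset":[-3.3,-3.5,3.2],"angular":[1.4,0.9,3.8],"fingers":0},{"offset":[-3.49,-3.78,3.8],"angular":[1.65,1.01,4.33],"fingers":0},{"offset":[-3.49,-3.78,4.11],"angular":[1.65,1.01,4.33],"fingers":0}])

```text
clock: 12.1
ee_pos: [440.8, -299.2, 217.8]
eef_rot: [-3.141, -0.002, 1.574]
ft_force: [-0.0, 0.0, -0.4]
finger_gap: 85.6
```

```bash
python3 lg.py; python3 - <<'E'
from h import *
s=read_state()
p,d=grab_frame('wrist');cv2.imwrite('pics/k_wrist.png',p[:,:,::-1]);np.savez('pics/k_wrist.npz',p=p,d=d,**s)
C=cloud('wrist',d,s)
m=(np.hypot(C[...,0]-440,C[...,1]+300)<50)&(C[...,2]>79)&(C[...,2]<95);q=C[m]
print(len(q),cv2.minEnclosingCircle(q[:,:2].astype(np.float32)),np.percentile(q[:,2],[50,95]))
m=(np.hypot(C[...,0]-440,C[...,1]+300)<50)&(C[...,2]>10)&(C[...,2]<95);q=C[m];print(np.percentile(q[:,2],[5,50]))
E
```

```text
12.1 [-0.842 -0.102 -0.133  1.541  0.001  0.725] [ 440.846 -299.17   217.823] [-0.033  0.04  -0.368] 85.56690368474493
[[-0.003  1.    -0.001]
 [ 1.     0.003  0.002]
 [ 0.002 -0.001 -1.   ]]
831 ((439.998779296875, -299.070556640625), 30.937719345092773) [84.51295674 85.80922062]
[18.03972986 69.87067201]
```

View pics/k_wrist.png

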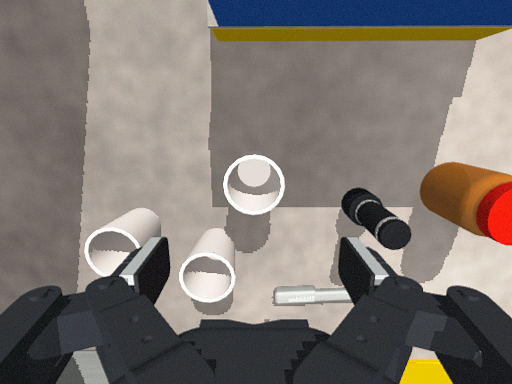

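The cup sits at row 185, col 254 between the torch and the look-alikes. Its rim centre is (440,-299) at height 85, which agrees with the other views. Descending.

Request:
step_arm(motion=[{"offset":[0,-0.03,1.0],"angular":[0,0,0],"fingers":0},{"offset":[0,-0.03,2.1],"angular":[0,0,0],"fingers":0},{"offset":[0,-0.03,3.2],"angular":[0,0,0],"fingers":0},{"offset":[0,-0.03,4.2],"angular":[0,0,0],"fingers":0},{"offset":[0,-0.03,5.2],"angular":[0,0,0],"fingers":0},{"offset":[0,-0.03,6.0],"angular":[0,0,0],"fingers":0},{"offset":[0,-0.03,6.6],"angular":[0,0,0],"fingers":0},{"offset":[0,-0.03,6.79],"angular":[0,0,0],"fingers":0}])

```text
clock: 12.95
ee_pos: [440.7, -297.9, 48.8]
eef_rot: [3.14, -0.001, 1.577]
ft_force: [0.2, 0.3, 0.4]
finger_gap: 85.3
```

Request:
step_arm(motion=[{"offset":[0,0,0],"angular":[0,0,0],"fingers":0.08},{"offset":[0,0,0],"angular":[0,0,0],"fingers":0.15},{"offset":[0,0,0],"angular":[0,0,0],"fingers":0.22},{"offset":[0,0,0],"angular":[0,0,0],"fingers":0.3},{"offset":[0,0,0],"angular":[0,0,0],"fingers":0.4},{"offset":[0,0,0],"angular":[0,0,0],"fingers":0.6},{"offset":[0,0,0],"angular":[0,0,0],"fingers":1},{"offset":[0,0,0],"angular":[0,0,0],"fingers":1}])

```text
clock: 13.75
ee_pos: [441.4, -299.5, 51.4]
eef_rot: [3.139, 0.002, 1.576]
ft_force: [-1.7, 1.2, 9.4]
finger_gap: 60.1
```

```bash
python3 lg.py; python3 - <<'E'
from h import *
p,d=grab_frame('wrist');cv2.imwrite('pics/l_wrist.png',p[:,:,::-1])
E
```

```text
13.75 [-0.842 -0.055 -0.392  1.23   0.001  0.724] [ 441.44  -299.548   51.363] [-1.654  1.236  9.446] 60.05525113321409
[[-0.005  1.     0.003]
 [ 1.     0.005 -0.002]
 [-0.002  0.003 -1.   ]]
```

View pics/l_wrist.png

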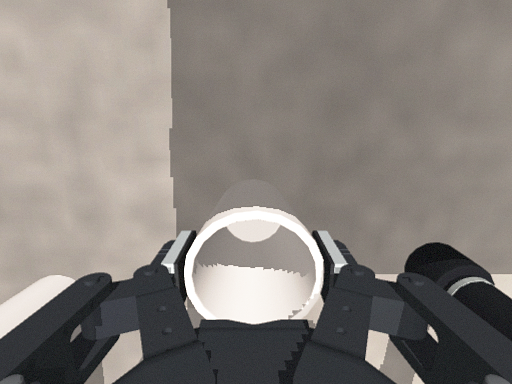

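```bash
python3 - <<'E'
from scan import *
np.set_printoptions(precision=2,suppress=True)
R=Rzy([0,0,-1],[1,0,0])
for p in ([445,-200,315],[450,-60,315],[458,48,315],[458,48,150]): print(p,ikm(p,R)[:1])
E
```

```text
[445, -200, 315] [(array([-0.69, -0.2 , -0.04,  1.73,  0.  ,  0.88]), np.float64(0.3836788150645878))]
[450, -60, 315] [(array([-0.42, -0.3 , -0.13,  1.74,  0.  ,  1.15]), np.float64(0.3679370991895552))]
[458, 48, 315] [(array([-0.18, -0.28, -0.11,  1.74,  0.  ,  1.39]), np.float64(0.37146432453367173))]
[458, 48, 150] [(array([-0.18, -0.33, -0.46,  1.45,  0.  ,  1.39]), np.float64(0.5076216312994132))]
```

Request:
step_arm(motion=[{"offset":[0,0,-0.3],"angular":[0,0,0],"fingers":1},{"offset":[0,0,-1.0],"angular":[0,0,0],"fingers":1},{"offset":[0,0,-2.2],"angular":[0,0,0],"fingers":1},{"offset":[0,0,-3.8],"angular":[0,0,0],"fingers":1},{"offset":[0,0,-5.6],"angular":[0,0,0],"fingers":1},{"offset":[0,0,-7.4],"angular":[0,0,0],"fingers":1},{"offset":[0,0,-9.2],"angular":[0,0,0],"fingers":1},{"offset":[0,0,-10.5],"angular":[0,0,0],"fingers":1}])

```text
clock: 14.6
ee_pos: [440.7, -298.7, 315.8]
eef_rot: [3.138, 0.002, 1.576]
ft_force: [0.8, -1.1, -1.0]
finger_gap: 59.9
```

```bash
python3 lg.py; python3 - <<'E'
from h import *
p,d=grab_frame('wrist');cv2.imwrite('pics/n_wrist.png',p[:,:,::-1])
p,d=grab_frame('top');cv2.imwrite('pics/n_top.png',p[:,:,::-1])
R=Rzy([0,0,-1],[1,0,0]); print(rel([458.5,48.5,315],R))
E
```

```text
14.6 [-0.842 -0.07   0.076  1.713  0.001  0.723] [ 440.691 -298.733  315.821] [ 0.76  -1.054 -1.029] 59.91658657137571
[[-0.005  1.     0.004]
 [ 1.     0.005 -0.002]
 [-0.002  0.004 -1.   ]]
([13.93, 0.75, 0.03], [0.06, 0.06, 0.05])
```

View pics/n_wrist.png

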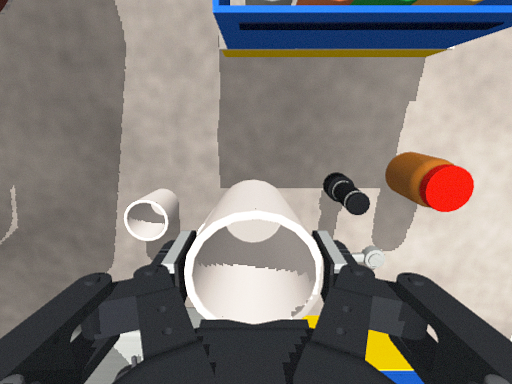

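View pics/n_top.png

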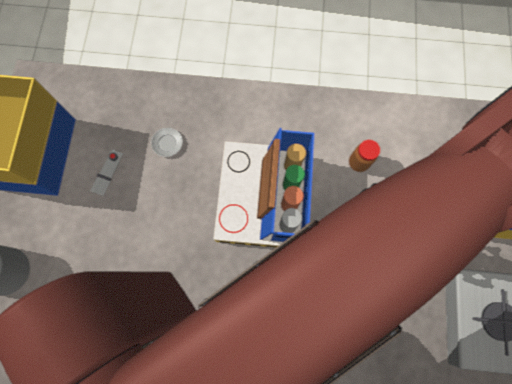

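Request:
step_arm(motion=[{"offset":[0.6,0.03,0],"angular":[0,0,0],"fingers":1},{"offset":[1.8,0.1,0],"angular":[0,0,0],"fingers":1},{"offset":[3.4,0.2,0],"angular":[0,0,0],"fingers":1},{"offset":[5.1,0.3,0],"angular":[0,0,0],"fingers":1},{"offset":[6.8,0.4,0],"angular":[0,0,0],"fingers":1},{"offset":[8.5,0.45,0],"angular":[0,0,0],"fingers":1},{"offset":[10.2,0.55,0],"angular":[0,0,0],"fingers":1},{"offset":[11.5,0.6,0],"angular":[0,0,0],"fingers":1}])

```text
clock: 15.5
ee_pos: [452.9, -8.0, 310.6]
eef_rot: [-3.141, -0.001, 1.577]
ft_force: [0.5, -0.1, -1.9]
finger_gap: 60.2
```

```bash
python3 lg.py; python3 - <<'E'
from h import *
im=cv2.imread('pics/n_top.png');hsv=cv2.cvtColor(im,cv2.COLOR_BGR2HSV)
m=((hsv[...,0]<8)|(hsv[...,0]>172))&(hsv[...,1]>70);m[:195]=0;m[245:]=0;m[:,:210]=0;m[:,255:]=0
P=[]
for a,b in zip(*np.nonzero(m)):
    o,d=ray('top',(a,b));P.append((o+d*(60-o[2])/d[2])[:2])
p=np.array(P);A=np.c_[2*p,np.ones(len(p))];s=np.linalg.lstsq(A,(p**2).sum(1),rcond=None)[0];print(len(p),s[:2],np.sqrt(s[2]+s[0]**2+s[1]**2))
R=Rzy([0,0,-1],[1,0,0]); print(rel([459,48.5,170],R))
E
```

```text
15.5 [-0.308 -0.306 -0.142  1.736  0.001  1.256] [452.862  -7.957 310.597] [ 0.475 -0.098 -1.947] 60.22703638655343
[[-0.006  1.    -0.   ]
 [ 1.     0.006  0.001]
 [ 0.001 -0.    -1.   ]]
157 [459.12397353  48.77558688] 40.36315245945171
([2.25, 0.26, 5.63], [-0.0, -0.01, 0.06])
```

Request:
step_arm(motion=[{"offset":[0.8,0.1,0],"angular":[0,0,0],"fingers":1},{"offset":[1.6,0.2,0.2],"angular":[0,0,0],"fingers":1},{"offset":[2.1,0.26,0.9],"angular":[0,0,0],"fingers":1},{"offset":[2.26,0.26,1.9],"angular":[0,0,0],"fingers":1},{"offset":[2.26,0.26,3.1],"angular":[0,0,0],"fingers":1},{"offset":[2.26,0.26,4.3],"angular":[0,0,0],"fingers":1},{"offset":[2.26,0.26,5.2],"angular":[0,0,0],"fingers":1},{"offset":[2.26,0.26,5.63],"angular":[0,0,0],"fingers":1}])

```text
clock: 16.3
ee_pos: [458.1, 46.4, 167.6]
eef_rot: [-3.138, -0.001, 1.576]
ft_force: [-0.3, 0.4, -1.1]
finger_gap: 60.3
```

```bash
python3 lg.py; python3 - <<'E'
from h import *
s=read_state()
p,d=grab_frame('wrist');cv2.imwrite('pics/o_wrist.png',p[:,:,::-1])
p,d=grab_frame('scene');cv2.imwrite('pics/o_scene.png',cv2.resize(p[100:280,180:420,::-1],None,fx=3,fy=3,interpolation=2))
C=cloud('scene',d)
m=(np.hypot(C[...,0]-459,C[...,1]-49)<45)&(C[...,2]>90)&(C[...,2]<230)
q=C[m];h=p[m];w=(h.min(1)>120);q=q[w];print('rim z',np.percentile(q[:,2],[2,98]),len(q));t=q[q[:,2]>np.percentile(q[:,2],98)-5];print(cv2.minEnclosingCircle(t[:,:2].astype(np.float32)))
R=Rzy([0,0,-1],[1,0,0]); print(rel([459.2,48.7,118],R))
E
```

```text
16.3 [-0.185 -0.329 -0.422  1.482  0.     1.381] [458.116  46.413 167.573] [-0.261  0.399 -1.125] 60.30764037493972
[[-0.006  1.    -0.004]
 [ 1.     0.006  0.001]
 [ 0.001 -0.004 -1.   ]]
rim z [117.80177937 203.00045246] 233
((464.42901611328125, 45.50817108154297), 34.35336685180664)
([0.1, 0.02, 2.04], [-0.02, -0.01, 0.05])
```

View pics/o_scene.png

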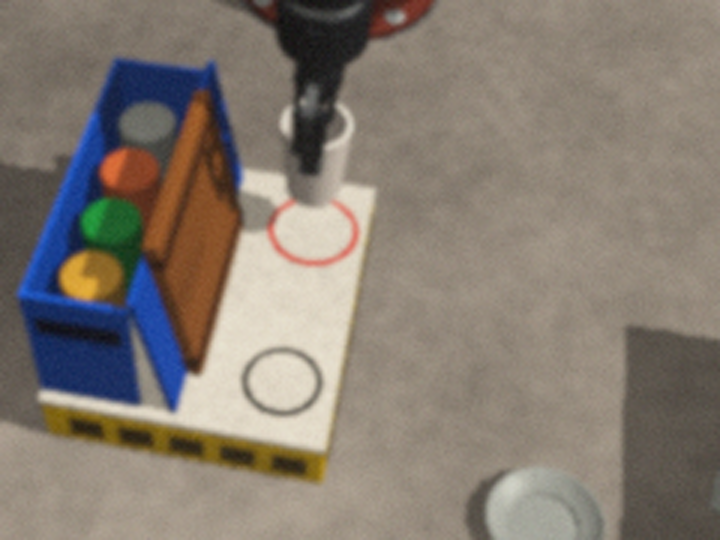

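View pics/o_wrist.png

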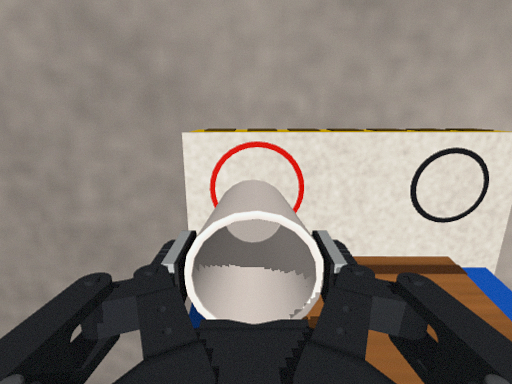

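The cup hangs upright over the circle (cup at about (150,317) in the crop, ring at (231,313)). I'll lower it slowly.

Request:
step_arm(motion=[{"offset":[0.1,0.02,0.4],"angular":[0,0,0],"fingers":1},{"offset":[0.1,0.02,0.8],"angular":[0,0,0],"fingers":1},{"offset":[0.1,0.02,1.2],"angular":[0,0,0],"fingers":1},{"offset":[0.1,0.02,1.5],"angular":[0,0,0],"fingers":1},{"offset":[0.1,0.02,1.75],"angular":[0,0,0],"fingers":1},{"offset":[0.1,0.02,1.9],"angular":[0,0,0],"fingers":1},{"offset":[0.1,0.02,2.0],"angular":[0,0,0],"fingers":1},{"offset":[0.1,0.02,2.04],"angular":[0,0,0],"fingers":1}])

```text
clock: 17.2
ee_pos: [461.1, 47.9, 120.2]
eef_rot: [3.14, 0.0, 1.576]
ft_force: [-0.4, 0.5, -1.6]
finger_gap: 60.0
```

```bash
python3 lg.py
```

```text
17.2 [-0.18  -0.318 -0.499  1.388  0.     1.386] [461.06   47.91  120.163] [-0.385  0.486 -1.58 ] 60.04920329142648
[[-0.005  1.     0.001]
 [ 1.     0.005 -0.   ]
 [-0.     0.001 -1.   ]]
```

Request:
step_arm(motion=[{"offset":[0,-0.04,0.05],"angular":[0,0,0],"fingers":1},{"offset":[0,-0.04,0.1],"angular":[0,0,0],"fingers":1},{"offset":[0,-0.04,0.15],"angular":[0,0,0],"fingers":1},{"offset":[0,-0.04,0.2],"angular":[0,0,0],"fingers":1},{"offset":[0,-0.04,0.25],"angular":[0,0,0],"fingers":1},{"offset":[0,-0.04,0.3],"angular":[0,0,0],"fingers":1},{"offset":[0,-0.04,0.33],"angular":[0,0,0],"fingers":1},{"offset":[0,-0.04,0.33],"angular":[0,0,0],"fingers":1}])

```text
clock: 18.0
ee_pos: [459.9, 48.0, 111.9]
eef_rot: [3.14, 0.0, 1.576]
ft_force: [-0.5, 1.5, -0.6]
finger_gap: 60.2
```

Request:
step_arm(motion=[{"offset":[0,0,0.02],"angular":[0,0,0],"fingers":1},{"offset":[0,0,0.04],"angular":[0,0,0],"fingers":1},{"offset":[0,0,0.06],"angular":[0,0,0],"fingers":1},{"offset":[0,0,0.08],"angular":[0,0,0],"fingers":1},{"offset":[0,0,0.1],"angular":[0,0,0],"fingers":1},{"offset":[0,0,0.12],"angular":[0,0,0],"fingers":1},{"offset":[0,0,0.12],"angular":[0,0,0],"fingers":1},{"offset":[0,0,0.12],"angular":[0,0,0],"fingers":1}])

```text
clock: 18.8
ee_pos: [460.2, 47.8, 111.3]
eef_rot: [3.139, 0.001, 1.576]
ft_force: [-10.2, 0.9, 19.0]
finger_gap: 60.4
```

Contact is made (19 N up). I'll ease off and open slowly.

Request:
step_arm(motion=[{"offset":[0,0,-0.04],"angular":[0,0,0],"fingers":1},{"offset":[0,0,-0.07],"angular":[0,0,0],"fingers":1},{"offset":[0,0,-0.07],"angular":[0,0,0],"fingers":0.28},{"offset":[0,0,-0.07],"angular":[0,0,0],"fingers":0.24},{"offset":[0,0,-0.07],"angular":[0,0,0],"fingers":0.2},{"offset":[0,0,-0.07],"angular":[0,0,0],"fingers":0.14},{"offset":[0,0,-0.07],"angular":[0,0,0],"fingers":0.07},{"offset":[0,0,-0.07],"angular":[0,0,0],"fingers":0}])

```text
clock: 19.6
ee_pos: [460.0, 47.9, 110.7]
eef_rot: [3.14, 0.0, 1.576]
ft_force: [-0.4, -0.1, 0.4]
finger_gap: 85.4
```

```bash
python3 lg.py; python3 - <<'E'
from h import *
s=read_state()
p,d=grab_frame('wrist');cv2.imwrite('pics/p_wrist.png',p[:,:,::-1])
E
```

```text
19.6 [-0.18  -0.318 -0.516  1.371  0.     1.385] [460.044  47.944 110.699] [-0.421 -0.066  0.408] 85.3795636153884
[[-0.005  1.     0.001]
 [ 1.     0.005 -0.   ]
 [-0.     0.001 -1.   ]]
```

View pics/p_wrist.png

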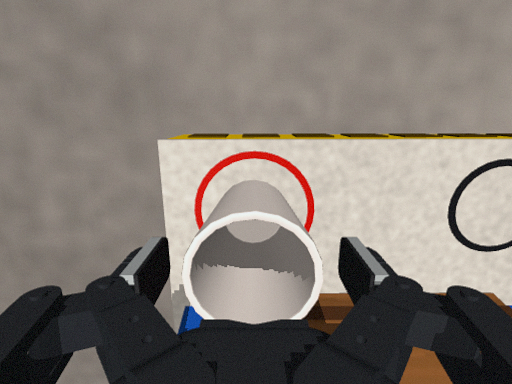

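The cup stands upright between the open jaws, inside the ring. I'll retreat straight up, then go left and away for a clear view.

Request:
step_arm(motion=[{"offset":[0,0,-0.4],"angular":[0,0,0],"fingers":0},{"offset":[0,0,-1.0],"angular":[0,0,0],"fingers":0},{"offset":[0,0,-2.0],"angular":[0,0,0],"fingers":0},{"offset":[0,0,-3.2],"angular":[0,0,0],"fingers":0},{"offset":[0,0,-4.4],"angular":[0,0,0],"fingers":0},{"offset":[0,0,-5.6],"angular":[0,0,0],"fingers":0},{"offset":[0,0,-6.6],"angular":[0,0,0],"fingers":0},{"offset":[0.5,0,-7.2],"angular":[0,0,0],"fingers":0}])

```text
clock: 20.45
ee_pos: [460.4, 59.7, 294.5]
eef_rot: [3.136, 0.001, 1.575]
ft_force: [0.4, -0.4, -0.6]
finger_gap: 85.1
```

Request:
step_arm(motion=[{"offset":[1,0,0],"angular":[0,0,0],"fingers":0},{"offset":[2.5,0,0],"angular":[0,0,0],"fingers":0},{"offset":[4,0,0],"angular":[0,0,0],"fingers":0},{"offset":[5.5,0,0],"angular":[0,0,0],"fingers":0},{"offset":[7,0,0],"angular":[0,0,0],"fingers":0},{"offset":[8.5,0,0],"angular":[0,0,0],"fingers":0},{"offset":[9.5,0,0],"angular":[0,0,0],"fingers":0},{"offset":[10,0,0],"angular":[0,0,0],"fingers":0}])

```text
clock: 21.25
ee_pos: [458.2, 312.4, 291.9]
eef_rot: [3.139, -0.0, 1.578]
ft_force: [-0.5, 0.1, 0.3]
finger_gap: 85.2
```

```bash
python3 look.py z; python3 bp.py pics/z_scene.npz; python3 - <<'E'
from h import *
np.set_printoptions(precision=1,suppress=True)
for n in('scene','top'):
    Z=np.load(f'pics/z_{n}.npz');C=cloud(n,Z['d']);hsv=cv2.cvtColor(Z['p'],cv2.COLOR_RGB2HSV)
    m=(np.hypot(C[...,0]-459,C[...,1]-48)<45)&(C[...,2]>139)&(C[...,2]<155);q=C[m];print(n,len(q),cv2.minEnclosingCircle(q[:,:2].astype(np.float32)),np.median(q[:,2]))
E
```

```text
21.25 [458.15156521 312.36563151 291.86189978] [-0.52667522  0.07123208  0.27424018]
n [-0.01  0.98  0.18] tilt -79.7623136319123 ends [565.08 -17.7   68.36] [565.08 -46.93 230.19] x [471.01 647.02] 1466
scene 130 ((460.0459899902344, 48.314064025878906), 32.92951965332031) 143.09068072667816
top 111 ((457.89373779296875, 47.789119720458984), 30.632076263427734) 143.8866048556814
```

View pics/z.png

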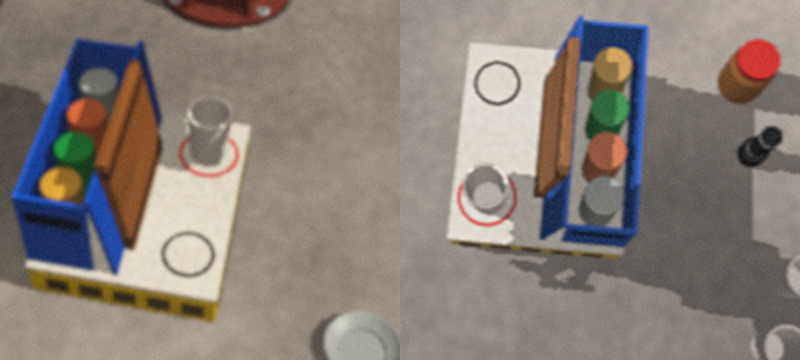

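View pics/z_scene.png

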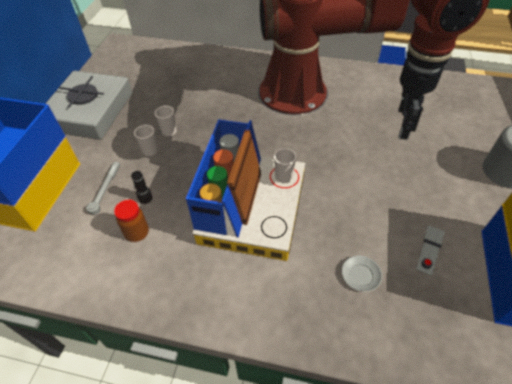

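```bash
python3 - <<'E'
from h import *
np.set_printoptions(precision=1,suppress=True)
Z=np.load('pics/z_scene.npz');C=cloud('scene',Z['d']);hsv=cv2.cvtColor(Z['p'],cv2.COLOR_RGB2HSV)
m=(hsv[...,0]<20)&(hsv[...,1]>80)&(C[...,0]>460)&(C[...,0]<660)&(C[...,1]>-60)&(C[...,1]<10)&(C[...,2]>58)&(C[...,2]<245)
p=C[m]
for x in range(480,640,30):
    q=p[abs(p[:,0]-x)<10]; print(x,np.percentile(q[:,2],[1,99]),'y-fence at z150:',np.median(q[abs(q[:,2]-150)<15][:,1])-(-30+.0063*(x-545)-.1763*90))
E
```

```text
480 [ 63.3 230.7] y-fence at z150: 12.949237434107992
510 [ 69.2 230. ] y-fence at z150: 13.439657303445884
540 [ 67.8 229.8] y-fence at z150: 13.464136080766508
570 [ 70.2 230.6] y-fence at z150: 13.55081882349959
600 [ 69.4 230.7] y-fence at z150: 13.084340213063072
630 [ 70.3 231.2] y-fence at z150: 13.417957417810769
```

The board is flat (face 13–13.5 mm off the fence all along, expected 14.2) and level (top edge 230–231 mm). Handing in.

```bash
python3 -c "
from plant import *
print(finish_job())"
```

```text
the job is handed in; nothing more can be done
None
```

The board is leaning flat against the blue crate's wall and the white cup stands upright inside the red circle. I handed the job in about 21 s into the run, with the arm clear of everything.

**Board:** I hooked the overhanging near edge with the lower finger and gripped it. I then turned it about its back edge, sliding that edge about 10 mm to the wall, and let go once it was almost flat. At the last check it leaned about 10° with its top edge level at 230–231 mm. Its face was 13–13.5 mm off the wall along its whole width, against about 14 mm expected.

**Cup:** I took the leftmost of the three, lifted it over the crate, lowered it until it touched the deck and released it. Its rim centre measured about (459, 48) mm; the circle's centre is at (459, 49) mm.

**Other objects:** The torch, jar, saucer, wrench and hasp look unmoved in the last pictures; I did not measure their positions again.

**What didn't go as planned:** The arm pressed the board down with up to about 20 N as it came upright, and the cup met the deck with about 19 N. Both are well below the 120 N wrist limit. The cameras disagreed with each other by 2–4 mm throughout.

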